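# Lock a pump adjuster without losing its setting

### The job

The pump's adjuster is set but its knurled lock ring is loose, and turning the ring drags the barrel round with it. Lower the fork key over the flats of the barrel with its bar between the two lugs of the housing, let go, then turn the ring clockwise (seen from above) until it stops and nip it up firmly by feel, without forcing it or letting the barrel turn. Leave the key in place, and don't disturb the other things on the bench.

Things in the scene. Friction and masses are not known exactly. Their poses are not given: they have to be found in the camera images.
- housing: Cast aluminium pump housing, bolted down, on a steel plate 190 x 120 x 10 mm. Origin on the bench under the adjuster's upright axis. Upwards: round body (radius 34 mm, top 53 mm), neck (radius 22, to 67), lock ring (67 to 89), barrel head. A 26 mm wide arm (top 50 mm) runs along its -x to an upright post at x = -92 to -108 mm; the post's top, the floor for the key's bar, is 92 mm above the bench.
- stop: Two fixed lugs on the post, inner faces at y = +/- 8.5 mm (17 mm gap, bevelled), 92 to 103 mm above the bench, x = -92 to -108; origin and axes as the housing. Torque on the ring comes out here as a push of the key's bar, 100 mm from the axis. Nipped up firmly is about 0.7 to 0.8 N m on the ring (5 to 7 N here), held a moment; under 3 N is not tight, over 9 N is forced.
- barrel_top (a point): Centre of the top of the steel barrel's head, on the axis, 108 mm above the bench. The head is 36 mm long (x) and 26 mm across its two flats (y), 92 to 108 mm above the bench, upper edges of the flats bevelled 3 mm; it stands on a round collar (radius 21, top at 92 mm). At the start its x is the housing's x.
- barrel_mark (a point): Setting point on the barrel's collar, 20 mm from the axis on its +x side, 92 mm above the bench. It must stay within 5 mm of where it was.
- barrel (a joint): Angle of the barrel in the housing, rad, 0 at the start, growing clockwise seen from above. It turns easily (0.07 N m); the ring drags it along (0.22 N m) unless the key holds it. Play in the key lets it turn about 0.08 rad.
- thread (a joint): How far the lock ring is screwed down the barrel's thread, rad, growing as the ring is turned clockwise seen from above. Starts at 0.6 to 1.1; takes 0.22 N m to turn; tight at its stop, 1.60. Between ring and thread lies a springy insert: at the stop the torque climbs by 6 N m per rad of further turning of the ring, and the ring springs back a little when let go, which is right.
- ring_grip (a point): Centre of the knurled steel lock ring, on the axis, 78 mm above the bench. Ring 60 mm in diameter, 22 mm high, free all round: fingers may reach down to 54 mm above the bench. With the key on, its bar lies over the ring's -x side (key's top 110 mm above the bench): fingers 22 mm wide on opposite sides can stand up to 0.75 rad either way from the housing's y line.
- key: Loose flat steel fork key, 0.2 to 0.3 kg, 18 mm high, lying flat. Origin at its underside, centre of the fork. Fork gap 28 mm (y), open to +x; prongs x = -20 to 18 mm, 40 mm wide over all; 26 mm wide web to x = -32; then a straight bar 14 mm wide to x = -121. Grip the bar near its centre of mass, x = -50, across y. Seated: origin on the adjuster's axis, axes as the housing's, underside 92 mm up.
- key_tail (a point): Point of the key's bar that belongs between the lugs, at x = -100 mm on its underside. The seated key lies flat on the barrel's collar and on the post between the lugs.
- spool: Bystander: grey spool, diameter 60, height 40 mm; origin at its underside.
- screwdriver: Bystander: screwdriver lying on the bench.
- can: Bystander: plain metal can, diameter 64, height 160 mm; origin at its underside.
- tin: Bystander: open dark metal tin, diameter 80, height 45 mm; origin at its underside.
Mind the look-alikes: they are no part of the job. There is more than one size of the housing; the one meant has the size given above.

How it is judged (in metres and radians):
On the way, in this order (a step that is already met when the one before it is completed fails the run):
1. the key is seated: fork over the barrel's flats, bar down between the lugs, and let go (x of key in the frame of housing between -0.008 and 0.008 m and y of key in the frame of housing between -0.004 and 0.004 m and z of key in the frame of housing between 0.088 and 0.096 m and y of key_tail in the frame of housing between -0.005 and 0.005 m and x of key_tail in the frame of housing below -0.08 m and z of key_tail in the frame of housing between 0.088 and 0.096 m and contact force between the fingers and key below 0.3 N), for 0.2 s.
2. the ring has reached its stop and is nipped up: the key's bar bears on a lug with more than 3 N (value of joint thread above 1.57 rad and contact force between key and stop above 3 N), for 0.1 s.
At the end, for the whole second after the job is handed in: The ring's thread is within 0.05 rad of its stop (1.60), the barrel's mark within 5 mm of where it was, and the key lies at rest, seated: origin within 8 mm along and 4 mm across of the axis, bar within 5 mm of the middle of the gap, 92 +/- 4 mm high at both ends (x of key in the frame of housing between -0.008 and 0.008 m and y of key in the frame of housing between -0.004 and 0.004 m and z of key in the frame of housing between 0.088 and 0.096 m and y of key_tail in the frame of housing between -0.005 and 0.005 m and x of key_tail in the frame of housing below -0.08 m and z of key_tail in the frame of housing between 0.088 and 0.096 m and value of joint thread above 1.55 rad and distance of barrel_mark from where it was at the start of the episode below 0.005 m and linear speed of key below 0.02 m/s); the robot touches nothing.
It fails at once if the barrel's setting is lost (its mark moves more than 5 mm) (distance of barrel_mark from where it was at the start of the episode above 0.005 m).
It fails at once if the ring is forced, or the key jammed: more than 9 N between the key and the lugs (contact force between key and stop above 9 N).
It fails at once if a bystander is moved more than 20 mm (distance of any of spool, screwdriver, can, tin from where it was at the start of the episode above 0.02 m).
It also fails if it takes over 61 s, if anything falls off the work surface, if the arm or the gripper's body presses on something with over 40 N, if the wrist force passes 120 N, or if a joint passes its speed limit or range.

### The arm

A 6-joint arm with a two-finger parallel gripper is mounted at the origin on the work surface. World frame = base frame: x ahead of the robot, y to its left, z up, the work surface at z = 0. Lengths are in m, angles in degrees, forces in N, time in s.
With the tool pointing down it reaches from about 0.4 to 0.925 m from the base axis. Payload 12.5 kg.
Tool frame: the origin (TCP) lies at the very end of the fingers, on their centre line; the grasp point (between the pads) lies 19 mm behind it (env.hold_point_z is the distance from the TCP to the grasp point, in m); z points along the fingers, x is the direction in which the jaws open and shut, and the axes are right-handed (so a half turn about z gives the same grasp; the last joint's range is limited). The gripper opens to 95 mm and grips with 3 to 60 N. Pads are 20 mm wide; open, the fingers measure 119 mm over their backs; the gripper's body (75 mm by 180 mm) begins 59 mm behind the grasp point.
Start: joints at [67.231, 28.126, 89.318, -0, 62.55, -6.05], TCP at [0.18, 0.599, 0.215] pointing down, gripper open.
Joint ranges: [-177.58, 177.58], [-47.91, 125.51], [2.72, 160], [-65.01, 245.01], [3.68, 167.84], [-153.87, 153.87]. Speed limits (degrees/s): [127.2, 127.2, 159.86, 180, 180, 180].

### API

Orientations are given as [roll, pitch, yaw] about the fixed x, y, z axes, in that order (R = Rz(yaw) Ry(pitch) Rx(roll)).
In Python, from workcell import env, eyes, ticket, finder gives the robot as it stands. The module is installed in compiled form; this text tells all that it offers.
- The arm moves only by the shell command python3 -m crank 'ROWS' [FORCE]. ROWS is JSON, a list of rows, each a list of 3 entries, a list of its own where there are three numbers: the closure, from 0 (fully open) to 1 (shut), then the shift along the tool's x, y, z as a fraction of full scale, then the turn about the tool's z as a fraction of full scale. In form: [[grip, [tx, ty, tz], spin], ...]. A call has 1 to 10 rows; each row is the pose to reach, as a shift and turn from the pose commanded when the call began, along the tool's axes at that moment, turning the shorter way round; what a row does not reach only later rows make up. Full scale, the value 1, is 0.8 m for a shift and 180 degrees for a turn. A row lasts 1/10 s, in which the tool goes at most 50 mm and 8.59 degrees, less where a joint would pass 70% of its speed; a pose out of reach is approached as far as the arm can. A call with a number of a shift or a turn outside -1 to 1 is refused whole. A call with a gripper value outside its range is refused whole. The fingers move at their own pace and stop on an object; FORCE is the grip in N (left out, the last holds). Time passes only in rows, so rows that repeat a pose let the fingers close. It gives the time, the measured TCP pose, the force and the opening at its end, in the units of the state.
- env.sense(): the state, without advancing time (a new reading comes with each control period).
- eyes.capture(name): name is "scene" or "top" or "wrist"; returns the picture (420x560x3 uint8, blue, green, red); there is no depth.
- eyes.calibration(name): a dict with "camera_matrix" (3x3 intrinsics, pixels), "extrinsics" (4x4, takes a point from camera to world coordinates). Camera axes: x right, y down, z forward; pixel columns grow to the right and rows downward; lengths in m; the calibration is good to about 2 mm. A picture is of the moment at which its call begins: read the wrist's pose just before it. calibration takes no time and is no camera call; for the wrist camera it gives the pose at the moment of the call.
- ticket.finish_job(): hands the job in, once; it reports no verdict.
Trained networks look in the newest picture that a camera, given by its name, has taken for a name from the list of things; names that differ only in an ending like _2 or _b are one class to them, and where a whole thing is asked for, a point or a joint stands for the part that bears it (a point fixed in the world has none). Each returns a list of dicts, best first, with "p" (0 to 1); they miss things now and then, are a little off and sometimes report something else, mostly with a low value. They report only what shows in the picture. A call takes as long as a camera call. They do not tell look-alikes from the thing itself.
- finder.spot_in(thing, camera): "box" ([left, top, width, height] in pixels, round what is visible of it).
- finder.place_of(thing, camera): "xy" ([column, row] in pixels: a listed point, or the origin of a listed thing).
The state is a dict: "clock": time; "qpos": joint angles; "joint_vel": joint speeds; "tau": joint torques, N m; "tool_pos": TCP position; "orientation": TCP orientation; "contact_force": force on the tool from outside, world axes, zero at the start; "torque": the same for the moment, N m; "finger_gap": opening from 0.0 (shut) to 1.0 (fully open).
Only numpy, scipy, OpenCV 4.12 (cv2) and the standard library are available. Lean on these libraries where they do the work, as an engineer would, in place of code of your own. Each camera call takes 0.05 s, during which the arm holds its last target.

## Working session

There is one attempt and no reset: what is moved stays moved. The work goes in short steps, Python scripts to look and compute and a shell command to move; the robot and the scene stay as the last step left them, time stands still between calls to the robot, and variables do not carry over. Pictures are saved under pics/ and viewed, and the job is handed in when it is done.

```bash
mkdir -p pics; ls
cat > h.py <<'E'
import numpy as np,cv2
from workcell import env,eyes,ticket,finder
def ray(cam,uv,cal=None):
    c=cal or eyes.calibration(cam);K=np.array(c["camera_matrix"]);T=np.array(c["extrinsics"])
    d=T[:3,:3]@np.linalg.solve(K,np.array([uv[0],uv[1],1.]));return T[:3,3],d
def atz(cam,uv,z,cal=None):
    o,d=ray(cam,uv,cal);return o+d*(z-o[2])/d[2]
def proj(cam,p,cal=None):
    c=cal or eyes.calibration(cam);K=np.array(c["camera_matrix"]);T=np.linalg.inv(np.array(c["extrinsics"]))
    q=K@(T[:3,:3]@np.array(p)+T[:3,3]);return q[:2]/q[2]
E
python3 - <<'E'
from h import *
np.set_printoptions(precision=4,suppress=True)
print(env.sense(), env.hold_point_z)
for n in("scene","top","wrist"):
    im=eyes.capture(n);cv2.imwrite(f"pics/{n}0.png",im)
    print(n,eyes.calibration(n))
    for t in("housing","key","barrel_top","barrel_mark","key_tail","stop","ring_grip"):
        print(t,[(np.round(r["xy"],1),round(r["p"],2)) for r in finder.place_of(t,n)])
E
```

```text
pics
{'clock': 0.0, 'qpos': array([67.2298, 28.1638, 89.3514, -0.0005, 62.5499, -6.0509]), 'joint_vel': array([ 0.1109, -0.0211,  0.0118, -0.084 , -0.071 , -0.0145]), 'tau': array([  0.    , -61.2655, -25.8166,   0.0693,   0.0483,  -0.0001]), 'tool_pos': array([0.1797, 0.5983, 0.2141]), 'orientation': array([-179.9936,    0.0647,   73.2809]), 'contact_force': array([ 0.3993, -0.0702,  1.254 ]), 'torque': array([-0.0548, -0.0013,  0.0517]), 'finger_gap': 1.0016124081919857} 0.0188
scene {'camera_matrix': array([[385.8365,   0.    , 281.2681],
       [  0.    , 385.8365, 208.0233],
       [  0.    ,   0.    ,   1.    ]]), 'extrinsics': array([[-0.4351,  0.5168, -0.7373,  1.2473],
       [ 0.9004,  0.2493, -0.3566,  0.3135],
       [-0.0005, -0.819 , -0.5737,  0.6234],
       [ 0.    ,  0.    ,  0.    ,  1.    ]])}
housing [(array([230.3, 237.3]), 0.61), (array([319.2, 211.4]), 0.6), (array([255.5, 176.8]), 0.57)]
key [(array([321.9, 261.1]), 0.9)]
barrel_top [(array([321.5, 189.6]), 0.76), (array([233. , 202.3]), 0.64), (array([253.2, 139.9]), 0.58)]
barrel_mark [(array([225.5, 211.2])
[... 748 characters left out ...]
([268.5, 272.1]), 0.52)]
barrel_mark [(array([360.3, 296.9]), 0.77), (array([326.9, 199.2]), 0.64)]
key_tail [(array([236.7, 247.3]), 0.84), (array([250. , 152.6]), 0.6)]
stop []
ring_grip [(array([359.1, 308.9]), 0.86), (array([323.8, 201.4]), 0.7), (array([267.2, 271.9]), 0.56)]
wrist {'camera_matrix': array([[297.5091,   0.    , 282.668 ],
       [  0.    , 297.5091, 211.4083],
       [  0.    ,   0.    ,   1.    ]]), 'extrinsics': array([[ 0.2879,  0.9195,  0.2676,  0.1053],
       [ 0.9577, -0.2764, -0.0806,  0.6204],
       [-0.0002,  0.2795, -0.9602,  0.3852],
       [ 0.    ,  0.    ,  0.    ,  1.    ]])}
housing []
key []
barrel_top []
barrel_mark []
key_tail []
stop []
ring_grip []
```

View pics/scene0.png

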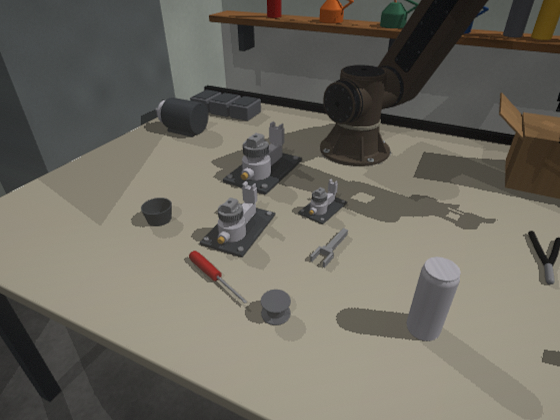

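View pics/top0.png

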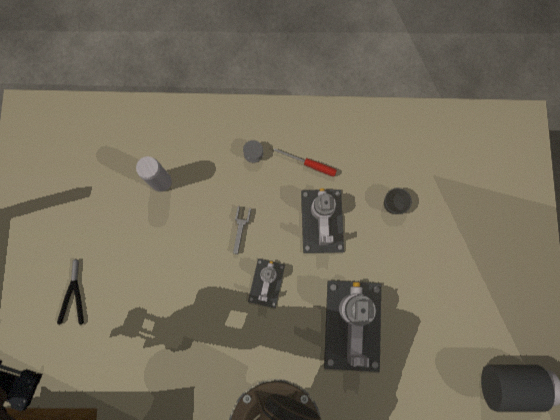

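Scene shows three housings; the middle-sized one (top picture plate ≈ (302..345, 190..253) px) fits 190 x 120 mm. The key lies at about (240,230) with its fork pointing away from the robot. Now for the numbers.

Run:
```python
from h import *
np.set_printoptions(precision=4,suppress=True)
c=[atz("top",p,.01) for p in((302,190),(342,190),(345,252),(304,253))]
for i in range(4): print(c[i],np.linalg.norm(c[i]-c[i-1]))
for n,uv,z in (("barrel_top",(324.5,201.7),.108),("key_tail",(236.7,247.3),0.01)): print(n,atz("top",uv,z))
for n,uv,z in (("barrel_top",(233,202.3),.108),("key",(321.9,261.1),0),("key_tail",(339.3,237.5),0)): print(n,atz("scene",uv,z))
im=cv2.imread("pics/top0.png")
cv2.imwrite("pics/topz.png",cv2.resize(im[170:270,220:360],None,fx=5.5,fy=5.5,interpolation=cv2.INTER_CUBIC))
```

```text
[ 0.6697 -0.0722  0.01  ] 0.18871653785359946
[ 0.6716 -0.1924  0.01  ] 0.12018624340910469
[ 0.4855 -0.1988  0.01  ] 0.18624781324053546
[ 0.481  -0.0785  0.01  ] 0.1203685554445982
barrel_top [ 0.6145 -0.1275  0.108 ]
key_tail [0.4952 0.1181 0.01  ]
barrel_top [ 0.6134 -0.1206  0.108 ]
key [0.6006 0.1069 0.    ]
key_tail [0.4995 0.1155 0.    ]
```

View pics/topz.png

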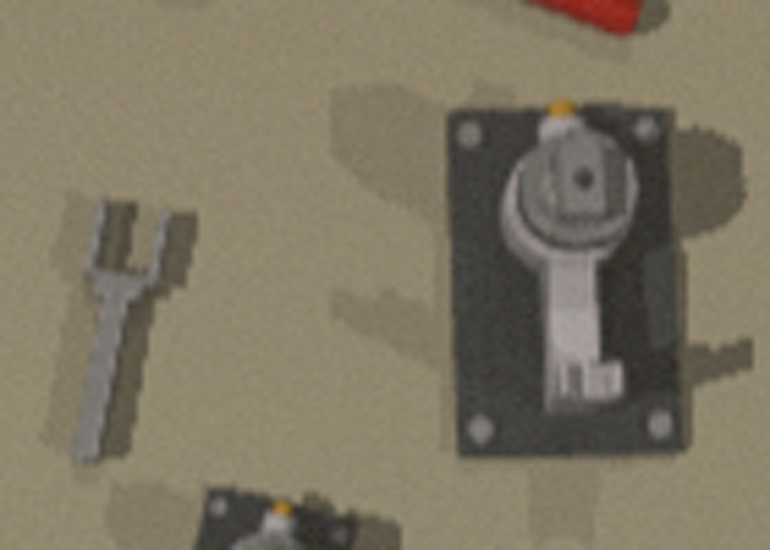

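```bash
python3 -m crank '[[0,[-0.452,0.619,0],-0.037],[0,[-0.452,0.619,0],-0.037],[0,[-0.452,0.619,0],-0.037],[0,[-0.452,0.619,0],-0.037],[0,[-0.452,0.619,0],-0.037],[0,[-0.452,0.619,0],-0.037],[0,[-0.452,0.619,0],-0.037],[0,[-0.452,0.619,0],-0.037],[0,[-0.452,0.619,0],-0.037],[0,[-0.452,0.619,0],-0.037]]'
cat >> h.py <<'E'
def move(target,yaw,cmd=None):
    "fractions for a move from the given (or sensed) pose"
    s=env.sense();p=np.array(cmd[:3]) if cmd is not None else s["tool_pos"];y0=cmd[3] if cmd is not None else s["orientation"][2]
    a=np.radians(y0);d=np.array(target)-p
    tx=d[0]*np.cos(a)+d[1]*np.sin(a);ty=d[0]*np.sin(a)-d[1]*np.cos(a)
    sp=-((yaw-y0+180)%360-180)/180
    print("from",p,y0,"frac",np.round([tx/.8,ty/.8,-d[2]/.8],4),"spin",round(sp,4))
E
python3 -c "
from h import *
move([.55,.11,.215],80)"
```

```text
clock: 2.2
tool_pos: [0.4827, 0.1982, 0.2149]
orientation: [180.0, -0.0, 79.9]
contact_force: [1.1, 0.4, 0.7]
finger_gap: 1.0
from [0.48270731 0.19821017 0.21489652] 79.93891718997214 frac [-9.390e-02  1.021e-01 -1.000e-04] spin -0.0003
```

```bash
python3 -m crank '[[0,[-0.094,0.102,0],0],[0,[-0.094,0.102,0],0],[0,[-0.094,0.102,0],0],[0,[-0.094,0.102,0],0]]'
python3 - <<'E'
from h import *
cal=eyes.calibration("wrist");im=eyes.capture("wrist");cv2.imwrite("pics/w1.png",im)
print(env.sense()["tool_pos"])
for t,z in(("key",0),("key_tail",0),("barrel_top",.108),("barrel_mark",.092),("housing",0),("ring_grip",.078)):
    print(t,[(np.round(r["xy"],1),round(r["p"],2),np.round(atz("wrist",r["xy"],z,cal),4)) for r in finder.place_of(t,"wrist")])
E
```

```text
clock: 2.6
tool_pos: [0.5495, 0.1104, 0.2143]
orientation: [-180.0, -0.0, 79.8]
contact_force: [-0.5, 0.5, -0.5]
finger_gap: 0.999
[0.54862537 0.11164019 0.21436647]
key []
key_tail []
barrel_top [(array([174.5,  84.7]), 0.95, array([0.4236, 0.0376, 0.108 ]))]
barrel_mark [(array([176.4, 103.3]), 0.87, array([0.4365, 0.0299, 0.092 ]))]
housing [(array([124. , 262.7]), 0.76, array([ 0.6177, -0.1314,  0.    ])), (array([197.3,  97. ]), 0.59, array([0.4226, 0.0274, 0.    ]))]
ring_grip [(array([178.9,  90.7]), 0.94, array([0.4242, 0.0309, 0.078 ]))]
```

View pics/w1.png

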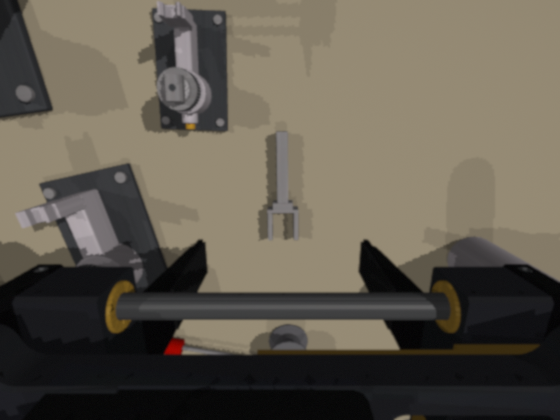

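Wrist view: key in the middle, bar end at about (282,132), prong tips near (270,238) and (297,238); the small housing is upper left, the medium one at the left. Measuring the key by its outline.

Run:
```python
from h import *
im=cv2.imread("pics/w1.png");c=im[115:250,240:330]
cv2.imwrite("pics/w1z.png",cv2.resize(c,None,fx=4.4,fy=4.4,interpolation=cv2.INTER_CUBIC))
hsv=cv2.cvtColor(c,cv2.COLOR_BGR2HSV)
for y in (125,150,180,200,206,212,225,235):
    print(y,[tuple(int(v) for v in hsv[y-115,x-240]) for x in range(264,304,3)])
```

```text
125 [(20, 56, 145), (20, 56, 146), (21, 55, 148), (21, 55, 149), (20, 55, 139), (20, 56, 137), (20, 56, 137), (20, 55, 138), (20, 56, 149), (20, 56, 149), (20, 56, 150), (20, 56, 150), (20, 56, 150), (20, 56, 150)]
150 [(20, 56, 142), (20, 56, 101), (21, 55, 93), (20, 58, 93), (15, 21, 96), (173, 8, 127), (170, 6, 125), (0, 6, 126), (19, 43, 130), (20, 57, 134), (20, 57, 134), (20, 57, 134), (20, 57, 134), (20, 56, 146)]
180 [(19, 58, 150), (20, 57, 117), (20, 57, 94), (20, 57, 94), (18, 32, 95), (0, 8, 126), (173, 8, 124), (173, 8, 127), (19, 37, 132), (19, 57, 135), (20, 55, 134), (20, 57, 134), (20, 55, 134), (19, 55, 144)]
200 [(20, 56, 150), (20, 58, 110), (21, 59, 82), (20, 43, 71), (20, 20, 75), (173, 8, 126), (0, 8, 125), (0, 10, 128), (13, 18, 102), (17, 39, 92), (20, 55, 121), (20, 56, 132), (20, 57, 134), (20, 56, 146)]
206 [(20, 55, 97), (19, 54, 80), (19, 42, 67), (6, 11, 112), (173, 8, 125), (0, 8, 126), (173, 8, 126), (173, 8, 126), (0, 8, 127), (0, 8, 122), (18, 34, 91), (20, 48, 107), (20, 56, 133), (20, 55, 134)]
212 [(21, 55, 93), (13, 21, 108), (174, 10, 125), (5, 13, 119), (13, 15, 119), (8, 17, 119), (9, 15, 119), (5, 13, 115), (11, 17, 118), (9, 16, 115), (0, 6, 122), (15, 16, 128), (20, 55, 134), (20, 55, 134)]
225 [(20, 57, 94), (19, 29, 97), (0, 8, 129), (19, 46, 123), (20, 55, 134), (20, 55, 134), (20, 55, 126), (19, 54, 81), (20, 58, 93), (20, 56, 91), (6, 11, 111), (9, 14, 128), (20, 56, 133), (20, 55, 134)]
235 [(20, 57, 94), (16, 34, 98), (0, 8, 129), (19, 48, 128), (20, 57, 134), (20, 57, 134), (20, 57, 126), (20, 55, 83), (21, 55, 93), (20, 57, 94), (6, 11, 114), (11, 16, 128), (20, 55, 134), (20, 55, 134)]
```

View pics/w1z.png

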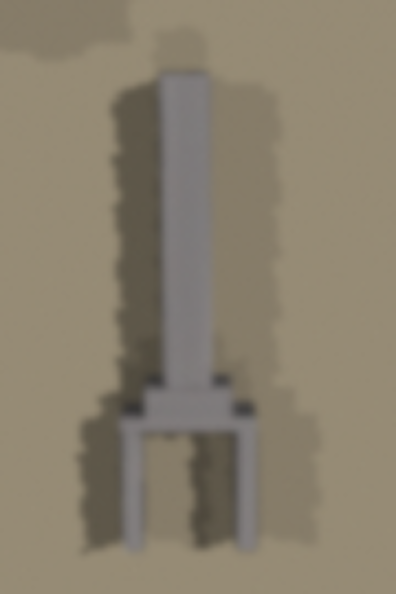

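```bash
cat >> h.py <<'E'
from scipy.optimize import minimize
KEY=np.array([[-121,-7],[-32,-7],[-32,-13],[-20,-13],[-20,-20],[18,-20],[18,-14],[-20,-14],[-20,14],[18,14],[18,20],[-20,20],[-20,13],[-32,13],[-32,7],[-121,7]])/1000.
def fitkey(im,cal,x0,z,roi,smax=34,vmin=95):
    x1,y1,x2,y2=roi;S=6
    c=cv2.resize(im[y1:y2,x1:x2],None,fx=S,fy=S,interpolation=cv2.INTER_LINEAR)
    h=cv2.cvtColor(c,cv2.COLOR_BGR2HSV);m=((h[...,1]<smax)&(h[...,2]>vmin)).astype(np.float32)
    m=cv2.GaussianBlur(m,(0,0),S)
    def ren(q):
        a=q[2];R=np.array([[np.cos(a),-np.sin(a)],[np.sin(a),np.cos(a)]])
        P=[proj("wrist",[*(R@k+q[:2]),z],cal) for k in KEY]
        P=(np.array(P)+.5-[x1,y1])*S-.5
        o=np.zeros(m.shape,np.uint8);cv2.fillPoly(o,[np.round(P*16).astype(np.int32)],255,shift=4)
        return cv2.GaussianBlur(o.astype(np.float32)/255,(0,0),S),P
    f=lambda u:float(((ren(np.array(u)*[.001,.001,.01])[0]-m)**2).sum())/S/S
    u0=np.array(x0)/[.001,.001,.01]
    best=minimize(f,u0,method="Nelder-Mead",options=dict(initial_simplex=np.vstack([u0]+[u0+d for d in np.diag([8,8,8])])))
    best=minimize(f,best.x,method="Nelder-Mead",options=dict(initial_simplex=np.vstack([best.x]+[best.x+d for d in np.diag([2,-2,2])])))
    q=best.x*[.001,.001,.01];print("key fit",q,np.degrees(q[2]),"cost",best.fun,"mask",float(m.sum())/S/S)
    P=ren(q)[1];v=c.copy();cv2.polylines(v,[np.round(P).astype(int)],True,(0,0,255),1);return q,v
E
cat >/dev/null
python3 - <<'E'
from h import *
# calibration now = pose at capture (arm still)
cal=eyes.calibration("wrist");im=cv2.imread("pics/w1.png")
print(atz("wrist",(282,132),.018,cal),atz("wrist",(270,238),.018,cal),atz("wrist",(297,238),.018,cal))
q,v=fitkey(im,cal,[.60,.105,-.15],.018,(250,120,315,250));cv2.imwrite("pics/fit1.png",cv2.resize(v,None,fx=.7,fy=.7))
c,s=np.cos(q[2]),np.sin(q[2]);g=q[:2]-.05*np.array([c,s]);print("grasp",g)
E
```

```text
[0.47970624 0.12332167 0.018     ] [0.6101885  0.08418815 0.018     ] [0.6163638  0.11930671 0.018     ]
key fit [ 0.59769764  0.10327393 -0.16187852] -9.27495606149448 cost 24.635865953233505 mask 1367.1666666666667
grasp [0.54835133 0.11133255]
```

View pics/fit1.png

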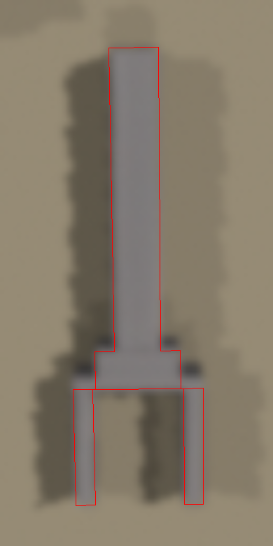

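Fit is excellent (outline matches the key at its given size). Hover lower and check before gripping.

```bash
python3 -m crank '[[0,[0.0014,-0.0021,0.1437],-0.0039],[0,[0.0014,-0.0021,0.1437],-0.0039],[0,[0.0014,-0.0021,0.1437],-0.0039],[0,[0.0014,-0.0021,0.1437],-0.0039],[0,[0.0014,-0.0021,0.1437],-0.0039]]'
python3 - <<'E'
from h import *
ps=[]
for i in range(6):
    cal=eyes.calibration("wrist");im=eyes.capture("wrist");s=env.sense();ps.append([*s["tool_pos"],s["orientation"][2]])
print(np.round(ps,4),np.mean(ps,0));cv2.imwrite("pics/w2.png",im)
E
```

```text
clock: 3.45
tool_pos: [0.5477, 0.1136, 0.1004]
orientation: [180.0, -0.0, 80.7]
contact_force: [-0.5, 0.7, 1.1]
finger_gap: 1.001
[[ 0.548   0.1136  0.1009 80.6772]
 [ 0.5481  0.1135  0.1012 80.6699]
 [ 0.5481  0.1134  0.1012 80.6622]
 [ 0.548   0.1133  0.1011 80.6506]
 [ 0.5479  0.1133  0.1008 80.6488]
 [ 0.5478  0.1132  0.1006 80.6457]] [ 0.54799748  0.1133714   0.10096696 80.65907602]
```

View pics/w2.png

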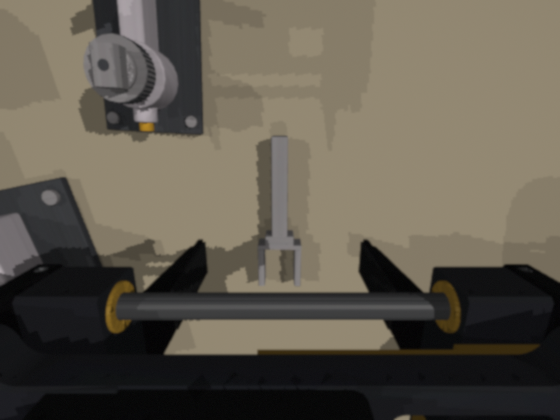

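Run:
```python
from h import *
cal=eyes.calibration("wrist");im=cv2.imread("pics/w2.png")
q,v=fitkey(im,cal,[.598,.104,-.16],.018,(240,125,320,290));cv2.imwrite("pics/fit2.png",cv2.resize(v,None,fx=.5,fy=.5))
c,s=np.cos(q[2]),np.sin(q[2]);g=q[:2]-.05*np.array([c,s]);print("grasp",g);move([*g,.003],np.degrees(q[2])+90)
```

```text
key fit [ 0.59850897  0.10093018 -0.16558997] -9.487606141872735 cost 123.5692138671875 mask 2376.111111111111
grasp [0.54919291 0.1091719 ]
from [0.54779005 0.11320821 0.10064814] 80.64573743468935 frac [-0.0047  0.0026  0.1221] spin 0.0007
```

View pics/fit2.png

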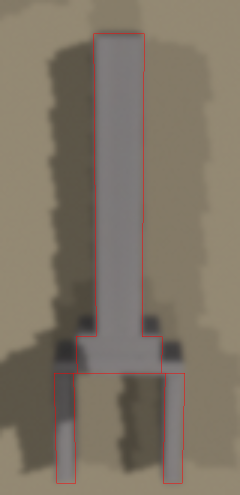

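```bash
python3 -m crank '[[0,[-0.0037,0.0015,0.08],0],[0,[-0.0037,0.0015,0.1213],0],[0,[-0.0037,0.0015,0.1213],0],[0,[-0.0037,0.0015,0.1213],0],[0,[-0.0037,0.0015,0.1213],0]]' 30
python3 -c "
from workcell import env;s=env.sense();print(s['tool_pos'],s['contact_force'])"
```

```text
clock: 4.25
tool_pos: [0.5483, 0.11, 0.003]
orientation: [180.0, -0.0, 80.6]
contact_force: [-0.8, -0.6, 0.6]
finger_gap: 1.001
[0.54833411 0.11004951 0.00296491] [-0.8449065  -0.59277381  0.57444037]
```

```bash
python3 -m crank '[[1,[0,0,0],0],[1,[0,0,0],0],[1,[0,0,0],0],[1,[0,0,0],0],[1,[0,0,0],0],[1,[0,0,0],0]]' 30
python3 -c "
from workcell import env;s=env.sense();print(s['tool_pos'],s['contact_force'],s['finger_gap']*95)"
```

```text
clock: 4.85
tool_pos: [0.5481, 0.1101, 0.0026]
orientation: [180.0, -0.0, 80.6]
contact_force: [0.0, -0.7, -0.1]
finger_gap: 0.554
[0.54814682 0.11005015 0.00263705] [ 0.03509412 -0.73857861 -0.11838221] 52.61983109837627
```

```bash
python3 -m crank '[[1,[0,0,0],0],[1,[0,0,0],0],[1,[0,0,0],0],[1,[0,0,0],0],[1,[0,0,0],0],[1,[0,0,0],0],[1,[0,0,0],0]]' 30
python3 -c "
from workcell import env;s=env.sense();print(s['tool_pos'],s['contact_force'],s['finger_gap']*95)"
```

```text
clock: 5.55
tool_pos: [0.5482, 0.11, 0.0026]
orientation: [180.0, -0.0, 80.6]
contact_force: [-0.0, 0.1, -0.5]
finger_gap: 0.145
[0.54815579 0.11004546 0.00264458] [-0.02898171  0.12204813 -0.52793439] 13.81785082848047
```

Jaws stopped at 13.8 mm – the 14 mm bar is held. Lift and move to a first viewpoint beside the housing.

```bash
python3 -m crank '[[1,[0,0,-0.0625],0],[1,[0,0,-0.125],0],[1,[0,0,-0.1875],0],[1,[0,0,-0.265],0],[1,[0,0,-0.28],0],[1,[0,0,-0.28],0]]' 30
python3 -c "
from h import *
move([.56,-.02,.225],88)"
```

```text
clock: 6.15
tool_pos: [0.5491, 0.1102, 0.2301]
orientation: [179.7, -0.1, 80.6]
contact_force: [0.9, 0.4, -1.9]
finger_gap: 0.143
from [0.54913175 0.11015995 0.23011367] 80.64737525907573 frac [-0.1583  0.0398  0.0064] spin -0.0408
```

```bash
python3 -m crank '[[1,[-0.158,0.04,0],-0.041],[1,[-0.158,0.04,0],-0.041],[1,[-0.158,0.04,0],-0.041],[1,[-0.158,0.04,0],-0.041],[1,[-0.158,0.04,0],-0.041]]' 30
cat >> h.py <<'E'
def look(name):
    cal=eyes.calibration("wrist");s=env.sense();im=eyes.capture("wrist");cv2.imwrite(f"pics/{name}.png",im)
    print("tool",s["tool_pos"],s["orientation"])
    np.savez(f"pics/{name}.npz",K=cal["camera_matrix"],T=cal["extrinsics"],tool=[*s["tool_pos"],*s["orientation"]])
    return im,cal
def load(name):
    d=np.load(f"pics/{name}.npz");return cv2.imread(f"pics/{name}.png"),dict(camera_matrix=d["K"],extrinsics=d["T"]),d["tool"]
E
python3 - <<'E'
from h import *
im,cal=look("w3")
for t,z in(("key",.227),("barrel_top",.108),("barrel_mark",.092),("housing",0),("ring_grip",.078)):
    print(t,[(np.round(r["xy"],1),round(r["p"],2),np.round(atz("wrist",r["xy"],z,cal),4)) for r in finder.place_of(t,"wrist")])
E
```

```text
clock: 6.65
tool_pos: [0.5586, -0.0203, 0.2251]
orientation: [-179.9, -0.0, 87.9]
contact_force: [0.1, 1.0, -1.6]
finger_gap: 0.146
tool [ 0.55861627 -0.02033173  0.22508887] [-1.79861405e+02 -3.26393149e-02  8.79257798e+01]
key []
barrel_top [(array([178.6, 259.7]), 0.84, array([ 0.6132, -0.1332,  0.108 ])), (array([326.1,  55.7]), 0.82, array([0.4238, 0.0217, 0.108 ]))]
barrel_mark [(array([317.5,  73.1]), 0.92, array([0.4351, 0.016 , 0.092 ])), (array([187.8, 274.6]), 0.73, array([ 0.6392, -0.1316,  0.092 ]))]
housing [(array([315.6,  71.8]), 0.91, array([0.4196, 0.0241, 0.    ])), (array([204.4, 224.9]), 0.78, array([ 0.6109, -0.133 ,  0.    ]))]
ring_grip [(array([189.3, 249.1]), 0.68, array([ 0.6141, -0.131 ,  0.078 ])), (array([317.5,  61.7]), 0.56, array([0.4228, 0.0176, 0.078 ])), (array([ 53.4, 248.7]), 0.32, array([ 0.6079, -0.2876,  0.078 ]))]
```

View pics/w3.png

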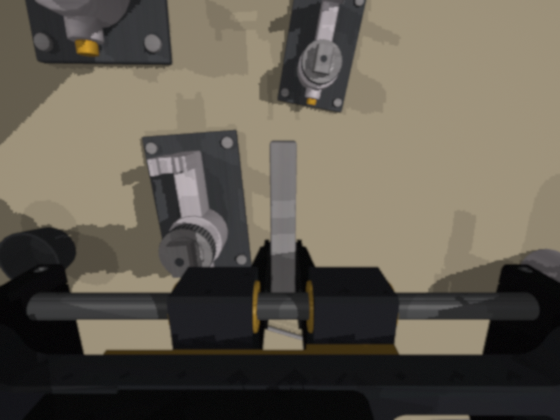

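Housing seen at left, its barrel near (179,260) partly close to the fingers; move outward so that it shows whole, from both sides.

```bash
python3 -c "
from h import *
move([.68,-.03,.225],88)"
python3 -m crank '[[1,[-0.007,0.15,0],0],[1,[-0.007,0.15,0],0],[1,[-0.007,0.15,0],0],[1,[-0.007,0.15,0],0]]' 30
python3 - <<'E'
from h import *
im,cal=look("w4")
for t,z in(("barrel_top",.108),("barrel_mark",.092),("housing",0),("ring_grip",.078)):
    print(t,[(np.round(r["xy"],1),round(r["p"],2),np.round(atz("wrist",r["xy"],z,cal),4)) for r in finder.place_of(t,"wrist")])
move([.68,-.225,.225],88)
E
```

```text
from [ 0.55907226 -0.01902951  0.22644967] 88.0976443328547 frac [-0.0087  0.1515  0.0018] spin 0.0005
clock: 7.35
tool_pos: [0.6808, -0.0292, 0.2254]
orientation: [-180.0, -0.0, 88.1]
contact_force: [-0.3, 0.3, -2.4]
finger_gap: 0.143
tool [ 0.68081399 -0.02921691  0.2253763 ] [-1.79987551e+02 -8.37550818e-03  8.80677071e+01]
barrel_top [(array([174.5, 142.7]), 0.64, array([ 0.6157, -0.1302,  0.108 ]))]
barrel_mark [(array([180. , 161.7]), 0.57, array([ 0.6353, -0.1328,  0.092 ]))]
housing [(array([201. , 137.2]), 0.57, array([ 0.6147, -0.1335,  0.    ]))]
ring_grip []
from [ 0.67817205 -0.02927312  0.22699094] 88.0458227585995 frac [-0.2444  0.0106  0.0025] spin 0.0003
```

View pics/w4.png

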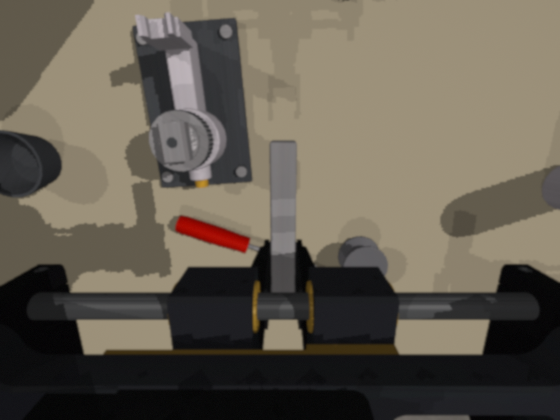

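Housing whole: barrel head at (174,142), lugs at (140–185, 20–30), plate corners near (135,20),(236,18),(251,181). Now the other side.

```bash
python3 -m crank '[[1,[-0.244,0.011,0],0],[1,[-0.244,0.011,0],0],[1,[-0.244,0.011,0],0],[1,[-0.244,0.011,0],0],[1,[-0.244,0.011,0],0],[1,[-0.244,0.011,0],0]]' 30
python3 - <<'E'
from h import *
im,cal=look("w5")
for t,z in(("barrel_top",.108),("barrel_mark",.092),("housing",0),("ring_grip",.078)):
    print(t,[(np.round(r["xy"],1),round(r["p"],2),np.round(atz("wrist",r["xy"],z,cal),4)) for r in finder.place_of(t,"wrist")])
b=cv2.imread("pics/w4.png")[5:195,115:265];cv2.imwrite("pics/w4z.png",cv2.resize(b,None,fx=3.1,fy=3.1,interpolation=cv2.INTER_CUBIC))
E
```

```text
clock: 8.2
tool_pos: [0.6802, -0.2258, 0.2268]
orientation: [180.0, -0.0, 87.9]
contact_force: [-0.6, -0.6, -2.1]
finger_gap: 0.147
tool [ 0.68023472 -0.22583904  0.22679593] [ 1.79998676e+02 -1.80938671e-02  8.79112413e+01]
barrel_top [(array([382.9, 132. ]), 0.62, array([ 0.6124, -0.13  ,  0.108 ]))]
barrel_mark []
housing [(array([352.7, 134.3]), 0.59, array([ 0.6175, -0.1338,  0.    ]))]
ring_grip []
```

View pics/w5.png

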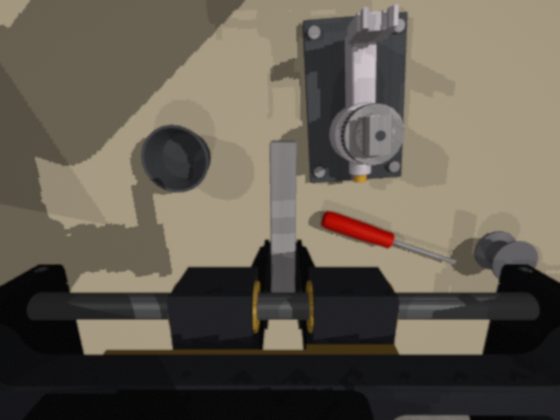

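View pics/w4z.png

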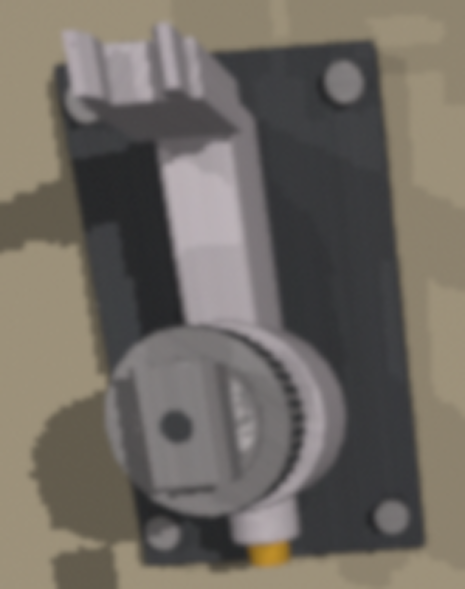

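Run:
```python
from h import *
b=cv2.imread("pics/w5.png")[5:195,290:420];cv2.imwrite("pics/w5z.png",cv2.resize(b,None,fx=3.1,fy=3.1,interpolation=cv2.INTER_CUBIC))
b=cv2.imread("pics/w4.png")[120:165,145:205];cv2.imwrite("pics/w4y.png",cv2.resize(b,None,fx=9,fy=9,interpolation=cv2.INTER_CUBIC))
b=cv2.imread("pics/w5.png")[110:165,350:410];cv2.imwrite("pics/w5y.png",cv2.resize(b,None,fx=9,fy=9,interpolation=cv2.INTER_CUBIC))
def dot(n,x,y,r=6):
    g=cv2.cvtColor(cv2.imread(f"pics/{n}.png"),cv2.COLOR_BGR2GRAY)[y-r:y+r+1,x-r:x+r+1].astype(float)
    w=np.clip(np.median(g)-15-g,0,None);Y,X=np.mgrid[-r:r+1,-r:r+1];print(np.round(g[r,:]));return (x+(w*X).sum()/w.sum(),y+(w*Y).sum()/w.sum())
for n,x,y in(("w4",172,143),("w5",380,136)):
    im,cal,t=load(n);d=dot(n,x,y);print(n,d,atz("wrist",d,.108,cal))
im,cal,t=load("w4")
P=[atz("wrist",p,.01,cal)[:2] for p in((236,18.9),(251.8,180.2),(161.8,186.6))]
print(P,np.linalg.norm(P[0]-P[1]),np.linalg.norm(P[1]-P[2]))
```

```text
[102.  81.  68.  64.  63.  63.  62.  63.  64.  65.  81. 105. 120.]
w4 (np.float64(171.51369112814896), np.float64(142.26944140197153)) [ 0.61520911 -0.13292715  0.108     ]
[126.  99.  77.  70.  68.  68.  68.  68.  69.  70.  79. 103. 125.]
w5 (np.float64(380.0430210325048), np.float64(135.2753346080306)) [ 0.61525304 -0.13251283  0.108     ]
[array([ 0.48554064, -0.07664257]), array([ 0.67121952, -0.07033981]), array([ 0.67571748, -0.18953775])] 0.1857858175196685 0.11928277694771165
```

View pics/w5z.png

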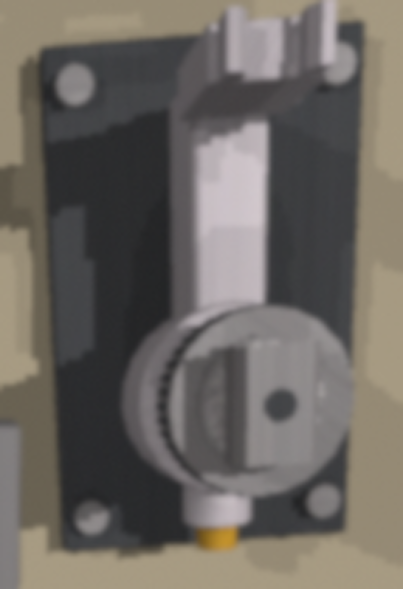

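View pics/w5y.png

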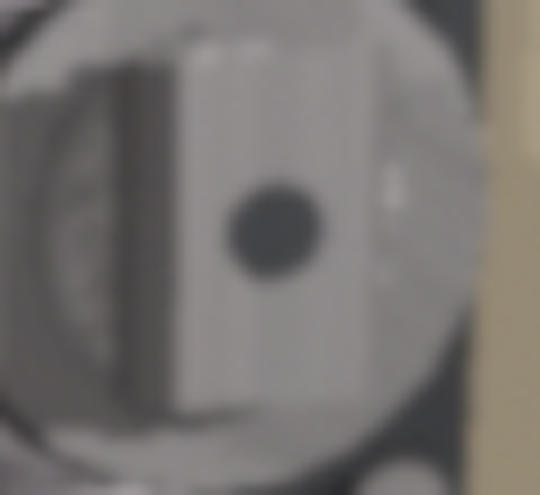

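Barrel centre from both views: (0.6152, -0.1329) and (0.6153, -0.1325); plate edges give yaw ≈ 2°. Check by overlaying the housing model.

```bash
cat >> h.py <<'E'
H=[.6152,-.1327,np.radians(2.0)]
def hw(p,H_=None):
    x,y,a=H_ or H;return [x+p[0]*np.cos(a)-p[1]*np.sin(a),y+p[0]*np.sin(a)+p[1]*np.cos(a),p[2]]
E
python3 - <<'E'
from h import *
L=[]
for s in(1,-1):
    L.append([(-.092,s*.0085,.092),(-.108,s*.0085,.092)]);L.append([(-.092,s*.0085,.100),(-.108,s*.0085,.100)])
    L.append([(-.016,s*.010,.108),(.016,s*.010,.108)]);L.append([(-.018,s*.013,.105),(.018,s*.013,.105)]);L.append([(-.03,s*.06,.01),(.03,s*.06,.01)])
    L.append([(-.04,s*.013,.05),(-.09,s*.013,.05)])
for n,(x1,y1,x2,y2) in(("w4",(115,5,265,195)),("w5",(290,5,420,195))):
    im,cal,t=load(n);v=cv2.resize(im[y1:y2,x1:x2],None,fx=3.1,fy=3.1,interpolation=cv2.INTER_CUBIC)
    for a,b in L:
        pa,pb=[tuple(int(round(c)) for c in ((proj("wrist",hw(q),cal)+.5-[x1,y1])*3.1-.5)) for q in(a,b)]
        cv2.line(v,pa,pb,(0,0,255),1)
    cv2.imwrite(f"pics/{n}o.png",v)
a,b=cv2.imread("pics/w4o.png"),cv2.imread("pics/w5o.png");cv2.imwrite("pics/ov.png",cv2.resize(np.hstack([a,b]),None,fx=.9,fy=.9))
E
```

```text
(no output)
```

View pics/ov.png

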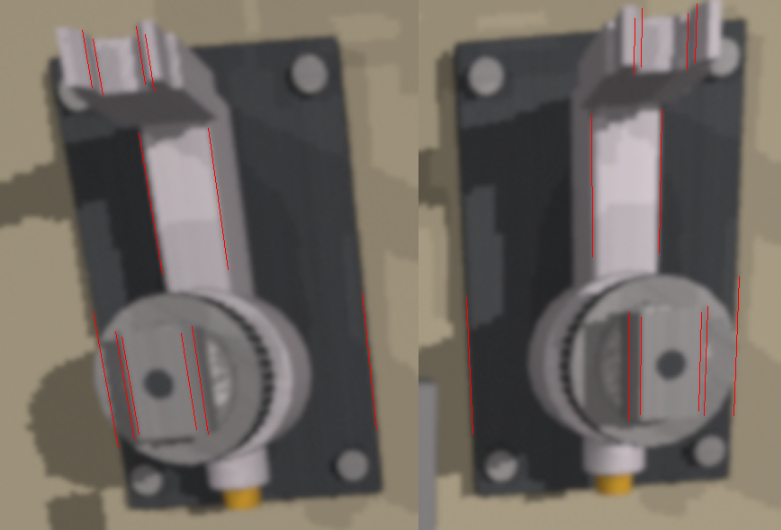

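Run:
```python
from h import *
for n in("w3","w4","w5"):
    im,cal,t=load(n);a=np.radians(t[5]);g=cv2.cvtColor(im,cv2.COLOR_BGR2GRAY).astype(float);hs=cv2.cvtColor(im,cv2.COLOR_BGR2HSV)[...,1].astype(float)
    ex=np.array([np.cos(a),np.sin(a)]);ey=np.array([np.sin(a),-np.cos(a)])
    pr=lambda tx,ty:proj("wrist",[*(t[:2]+tx*ex+ty*ey),t[2]+.0154],cal)
    print("pred end",pr(0,-.071),"edges",pr(-.007,-.071),pr(.007,-.071),pr(0,-.04))
    for r in(150,165,185,205):
        row=hs[r-2:r+3,255:312].mean(0);thr=30;i=np.where(row<thr)[0];
        def cr(k,d): # subpixel
            return k+d*(thr-row[k])/(row[k+d]-row[k])
        print(r,255+cr(i[0],-1),255+cr(i[-1],1))
    col=hs[125:160,278:288].mean(1);i=np.where(col<30)[0][0];print("end row",125+i)
```

```text
pred end [284.34681686 138.77032087] edges [270.55845738 138.77313037] [298.13518585 138.76751136] [284.26785602 198.19590574]
150 269.6448598130841 295.98850574712645
165 269.85714285714283 295.6770833333333
185 270.0515463917526 295.4950495049505
205 270.2773109243698 295.28
end row 141
pred end [284.34931993 138.82287838] edges [270.54730436 138.82568992] [298.1518852  138.82006672] [284.27055895 198.27160687]
150 269.5904761904762 295.9753086419753
165 269.752380952381 295.8658536585366
185 270.09 295.6489361702128
205 270.26724137931035 295.3333333333333
end row 141
pred end [284.38141551 138.80732051] edges [270.57895559 138.81072973] [298.18421771 138.8039112 ] [284.30281892 198.25476791]Traceback (most recent call last):
  File "<stdin>", line 11, in <module>
  File "<stdin>", line 10, in cr
IndexError: index 57 is out of bounds for axis 0 with size 57
```

Run:
```python
from h import *
im,cal,t=load("w4");a=np.radians(t[5])
ex=np.array([np.cos(a),np.sin(a)]);ey=np.array([np.sin(a),-np.cos(a)])
for dz in(.0154,.0104,.0054):
  for ty in(-.071,-.055,-.04):
    pr=lambda tx:proj("wrist",[*(t[:2]+tx*ex+ty*ey),t[2]+dz],cal)
    print(dz,ty,pr(0),pr(.007)[0]-pr(-.007)[0])
b=im[130:300,240:330];cv2.imwrite("pics/w4k.png",cv2.resize(b,None,fx=3.4,fy=3.4,interpolation=cv2.INTER_CUBIC))
T=np.array(cal["extrinsics"]);print(T[:3,3]-t[:3])
```

```text
0.0154 -0.071 [284.34931993 138.82287838] 27.604580837452545
0.0154 -0.055 [284.30757365 170.33294068] 26.81110195179201
0.0154 -0.04 [284.27055895 198.27160687] 26.10755719265501
0.0104 -0.071 [284.30114217 138.39473057] 26.753265814968586
0.0104 -0.055 [284.26199075 168.97206943] 26.007312189193556
0.0104 -0.04 [284.22721866 196.12914743] 25.344798072672234
0.0054 -0.071 [284.25584707 137.9922005 ] 25.95288837472242
0.0054 -0.055 [284.21906142 167.69042008] 25.250314424865508
0.0054 -0.04 [284.18633893 194.10832237] 24.625343353614994
[-0.07774385  0.00183085  0.17056463]
```

View pics/w4k.png

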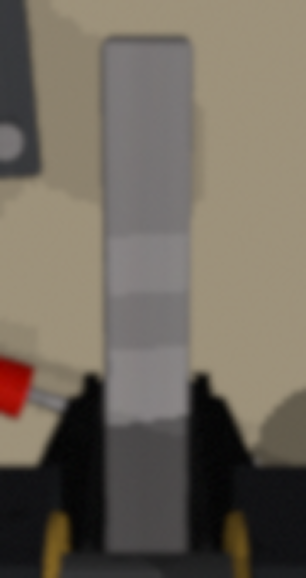

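The held bar reads about 1.5 px left of its predicted column, so I add about +1 mm in y. Now go above the seat (key 1.5 mm back from the axis, since only 2 mm play exists toward the web).

```bash
python3 -c "
from h import *
move([.5632,-.1335,.17],92)"
```

```text
from [ 0.68110713 -0.22361963  0.22698172] 88.1149734191468 frac [ 0.1077 -0.151   0.0712] spin -0.0216
```

```bash
python3 -m crank '[[1,[0.1077,-0.151,0.03],-0.0216],[1,[0.1077,-0.151,0.03],-0.0216],[1,[0.1077,-0.151,0.03],-0.0216],[1,[0.1077,-0.151,0.0712],-0.0216],[1,[0.1077,-0.151,0.0712],-0.0216],[1,[0.1077,-0.151,0.0712],-0.0216]]' 30
python3 - <<'E'
from h import *
ps=[]
for i in range(4):
    im,cal=look("w6")
    s=env.sense();ps.append([*s["tool_pos"],s["orientation"][2]])
print(np.mean(ps,0));move([.5632,-.1335,.122],92)
E
```

```text
clock: 9.05
tool_pos: [0.5639, -0.1346, 0.1703]
orientation: [180.0, 0.0, 92.0]
contact_force: [1.1, -0.1, -2.3]
finger_gap: 0.144
tool [ 0.5639361  -0.13456395  0.17029694] [1.79985299e+02 1.62476840e-03 9.19550005e+01]
tool [ 0.564339   -0.13496607  0.17067299] [1.79924001e+02 2.63460710e-02 9.19338499e+01]
tool [ 0.56437016 -0.13512687  0.17073551] [1.79906133e+02 3.36534461e-02 9.19157617e+01]
tool [ 0.5642612  -0.13519816  0.17065672] [1.79904814e+02 3.49901363e-02 9.19073751e+01]
[ 0.56425143 -0.13511953  0.17063258 91.91378629]
from [ 0.56403535 -0.13518702  0.17046509] 91.89815850199446 frac [ 0.0021 -0.001   0.0606] spin -0.0006
```

View pics/w6.png

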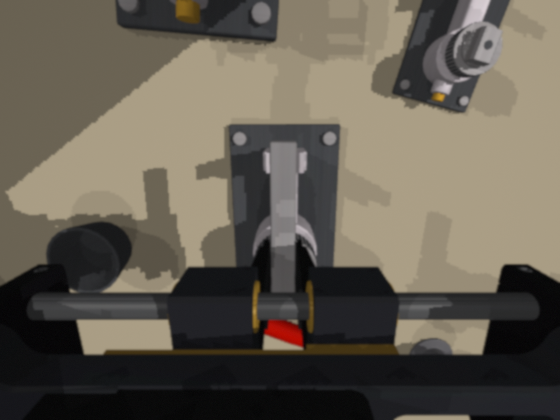

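```bash
python3 -m crank '[[1,[0.001,0,0.03],0],[1,[0.001,0,0.056],0],[1,[0.001,0,0.056],0],[1,[0.001,0,0.056],0]]' 30
python3 - <<'E'
from h import *
im,cal=look("w7")
v=cv2.resize(im[115:265,215:355],None,fx=5,fy=5,interpolation=cv2.INTER_CUBIC)[:,:];cv2.imwrite("pics/w7z.png",cv2.resize(v,None,fx=.8,fy=.8))
im=eyes.capture("scene");cv2.imwrite("pics/s7z.png",cv2.resize(im[150:260,170:330],None,fx=5,fy=5,interpolation=cv2.INTER_CUBIC))
E
```

```text
clock: 9.65
tool_pos: [0.5636, -0.1343, 0.1254]
orientation: [180.0, 0.0, 91.9]
contact_force: [-0.5, 0.2, -1.5]
finger_gap: 0.15
tool [ 0.56362567 -0.13425365  0.1254428 ] [1.79986887e+02 2.24150687e-04 9.18982675e+01]
```

View pics/w7z.png

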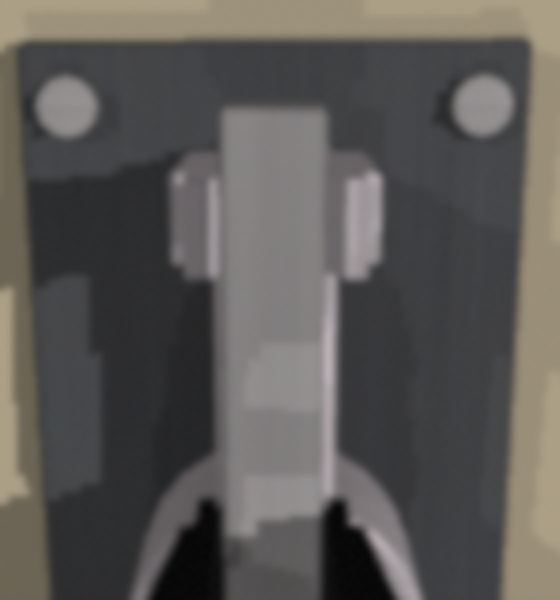

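View pics/s7z.png

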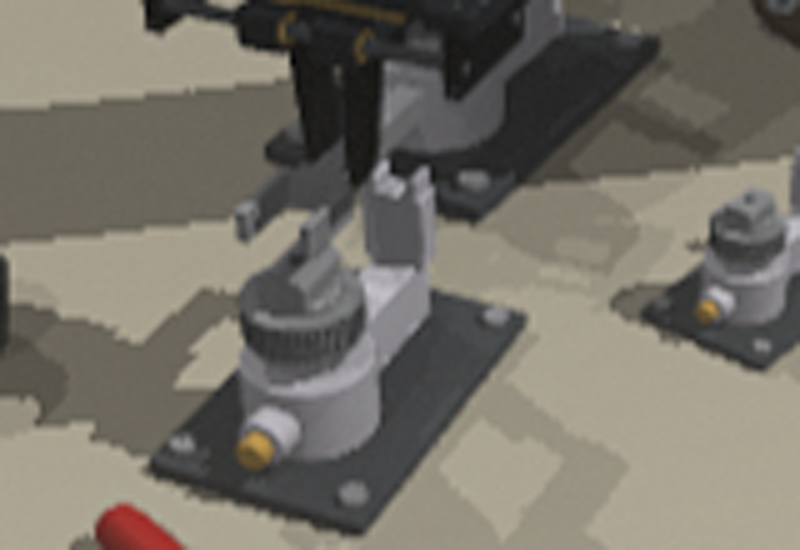

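Run:
```python
from h import *
im,cal,t=load("w7");g=cv2.cvtColor(im,cv2.COLOR_BGR2GRAY).astype(float)
def edges(r,a,b,up=1):
    row=cv2.GaussianBlur(g[r-1:r+2].mean(0)[None],(0,0),.8)[0];d=np.gradient(row)
    def peak(lo,hi):
        s=np.abs(d[lo:hi]);k=lo+int(s.argmax());y=np.abs(d[k-1:k+2]);return k+.5*(y[0]-y[2])/(y[0]-2*y[1]+y[2])
    return peak(*a),peak(*b)
for r in(146,152,192,205,215,225,235,250,258):
    l,q=edges(r,(266,275),(291,300));print("bar",r,round(l,2),round(q,2),round((l+q)/2,2))
for r in(130,140,150,190,220,240,255):
    l,q=edges(r,(215,235),(336,352));print("plate",r,round(l,2),round(q,2),round((l+q)/2,2))
for r in(165,170,175,180):
    l,q=edges(r,(254,262),(304,316));print("lugs out",r,round(l,2),round(q,2),round((l+q)/2,2))
c=eyes.calibration("scene")
for p in((.018,.017,.127),(.018,-.017,.127),(.018,.017,.14),(.018,-.017,.14)): print(p,(proj("scene",hw(p),c)-[170,150])*5)
print("bt",(proj("scene",hw((0,0,.108)),c)-[170,150])*5)
```

```text
bar 146 269.95 296.33 283.14
bar 152 270.04 296.49 283.27
bar 192 267.94 299.02 283.48
bar 205 268.14 298.64 283.39
bar 215 268.27 298.6 283.43
bar 225 268.41 298.42 283.42
bar 235 271.23 298.17 284.7
bar 250 269.97 294.98 282.48
bar 258 270.59 294.87 282.73
plate 130 218.59 347.3 282.95
plate 140 223.68 342.75 283.22
plate 150 211.17 346.24 278.71
plate 190 217.88 343.99 280.94
plate 220 218.84 342.3 280.57
plate 240 225.41 341.25 283.33
plate 255 226.52 340.26 283.39
lugs out 165 256.97 310.11 283.54
lugs out 170 257.07 310.12 283.59
lugs out 175 257.18 309.78 283.48
lugs out 180 257.27 309.15 283.21
(0.018, 0.017, 0.127) [300.27344593 251.38262472]
(0.018, -0.017, 0.127) [236.93500388 235.06351182]
(0.018, 0.017, 0.14) [298.09864438 227.80467553]
(0.018, -0.017, 0.14) [234.2595065  211.64575683]
bt [291.25956131 257.21313939]
```

Run:
```python
from h import *
im,cal,t=load("w7")
print("bar end x",atz("wrist",(283.4,141.8),t[2]+.0154,cal)[0], "expected axis x-.121*cos ->", .6152-.121*np.cos(H[2])-.0015)
# lug rows
g=cv2.cvtColor(im,cv2.COLOR_BGR2GRAY)
print(g[148:192,260],g[148:192,306])
for p in((-.108,.0165,.103),(-.092,.0165,.103),(-.108,.0165,.092),(-.092,.0165,.092)): print(p,proj("wrist",hw(p),cal))
print("plate end row: x-.125?",atz("wrist",(283.4,125.5),.01,cal))
```

```text
bar end x 0.4940971782854584 expected axis x-.121*cos -> 0.4927737099306894
[ 70  68  69  67  62  60  69  79  91 106 123 134 129 115 106 104 104 104
 103 103 104 104 105 104 105 104 104 107 112 114 115 113 104  85  69  63
  57  50  46  44  44  44  44  44] [ 65  64  64  65  69  78  89  96 101 112 128 143 151 154 153 152 153 153
 152 152 153 152 153 154 154 154 154 154 152 152 151 149 142 133 126 118
 101  75  59  57  57  56  57  57]
(-0.108, 0.0165, 0.103) [309.24155516 159.54267937]
(-0.092, 0.0165, 0.103) [308.68331696 184.07400487]
(-0.108, 0.0165, 0.092) [307.86060964 157.72445321]
(-0.092, 0.0165, 0.092) [307.36088126 181.03946921]
plate end row: x-.125? [ 0.48641726 -0.13711963  0.01      ]
```

Bar is centred between the lugs to ~0.2 px (bar 283.2 vs lugs 283.5); slight yaw and -1.4 mm back correction, then lower stepwise watching force.

```bash
python3 -m crank '[[1,[0.0004,-0.0018,0],-0.0016],[1,[0.0004,-0.0018,0.005],-0.0016],[1,[0.0004,-0.0018,0.01],-0.0016],[1,[0.0004,-0.0018,0.015],-0.0016],[1,[0.0004,-0.0018,0.018],-0.0016],[1,[0.0004,-0.0018,0.018],-0.0016]]' 15
python3 - <<'E'
from h import *
im,cal=look("w8")
print(env.sense()["contact_force"],env.sense()["torque"])
v=cv2.resize(im[115:265,215:355],None,fx=4,fy=4,interpolation=cv2.INTER_CUBIC);cv2.imwrite("pics/w8z.png",v)
im=eyes.capture("scene");cv2.imwrite("pics/s8z.png",cv2.resize(im[150:260,170:330],None,fx=5,fy=5,interpolation=cv2.INTER_CUBIC))
E
```

```text
clock: 10.35
tool_pos: [0.5616, -0.1336, 0.11]
orientation: [-180.0, -0.0, 92.2]
contact_force: [0.1, 0.0, -2.1]
finger_gap: 0.147
tool [ 0.56156781 -0.13359858  0.10995566] [-1.79958461e+02 -2.21612563e-02  9.21991628e+01]
[ 1.00468862  1.03501987 -2.17533334] [ 0.04090571 -0.01253803  0.03604154]
```

View pics/w8z.png

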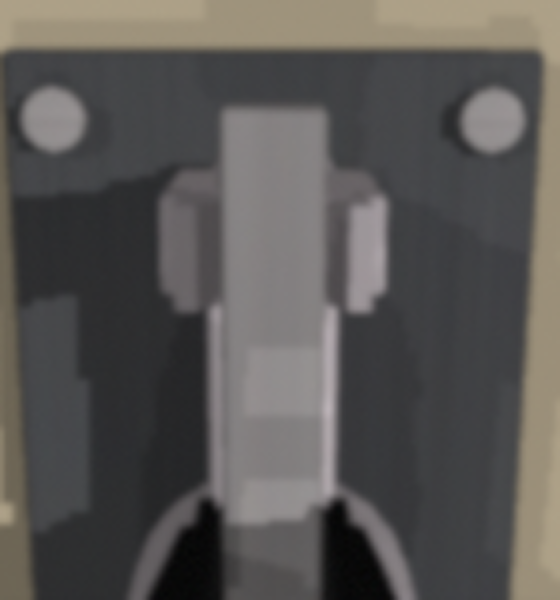

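View pics/s8z.png

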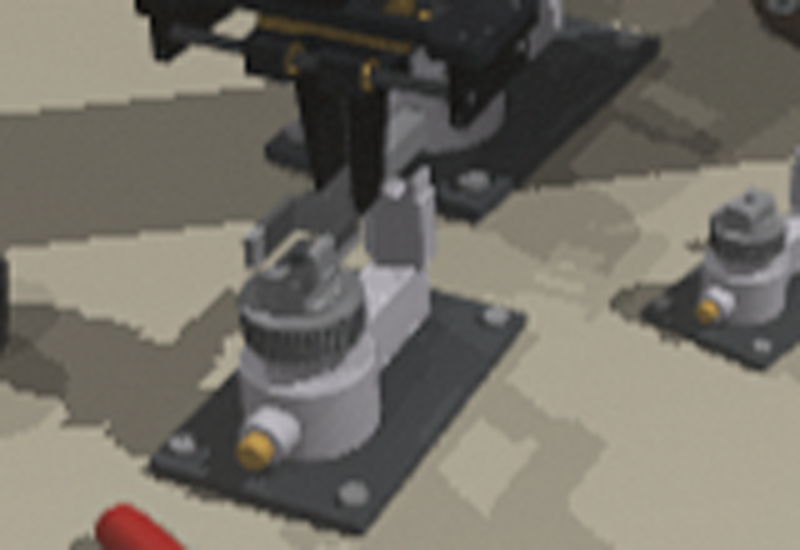

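```bash
python3 -m crank '[[1,[0,0,0.003],0],[1,[0,0,0.006],0],[1,[0,0,0.009],0],[1,[0,0,0.012],0],[1,[0,0,0.012],0]]' 15
python3 - <<'E'
from workcell import env;s=env.sense()
print(s["contact_force"],s["torque"],s["tool_pos"],s["orientation"])
E
```

```text
clock: 10.95
tool_pos: [0.5616, -0.1336, 0.1004]
orientation: [-180.0, -0.0, 92.2]
contact_force: [0.1, 0.5, -1.7]
finger_gap: 0.15
[ 0.13281109  0.47240308 -1.70614298] [0.01394016 0.01292343 0.01986094] [ 0.56158316 -0.13360809  0.10044477] [-1.79970059e+02 -1.92364898e-02  9.21967814e+01]
```

```bash
python3 -m crank '[[1,[0,0,0.002],0],[1,[0,0,0.004],0],[1,[0,0,0.0055],0],[1,[0,0,0.0065],0],[1,[0,0,0.0065],0]]' 15
python3 - <<'E'
from h import *
s=env.sense()
print(s["contact_force"],s["torque"],s["tool_pos"],s["orientation"])
im,cal=look("w9")
v=cv2.resize(im[115:265,215:355],None,fx=4,fy=4,interpolation=cv2.INTER_CUBIC);cv2.imwrite("pics/w9z.png",v)
im=eyes.capture("scene");cv2.imwrite("pics/s9z.png",cv2.resize(im[150:260,170:330],None,fx=5,fy=5,interpolation=cv2.INTER_CUBIC))
E
```

```text
clock: 11.45
tool_pos: [0.5617, -0.1336, 0.0955]
orientation: [-180.0, -0.0, 92.2]
contact_force: [-0.0, -0.4, -2.3]
finger_gap: 0.147
[-0.04049034 -0.44320259 -2.31814297] [ 0.03415878 -0.00839369  0.02619367] [ 0.56172068 -0.13364033  0.09554434] [-1.79995265e+02 -8.05855405e-03  9.21991119e+01]
tool [ 0.56172068 -0.13364033  0.09554434] [-1.79995265e+02 -8.05855405e-03  9.21991119e+01]
```

View pics/w9z.png

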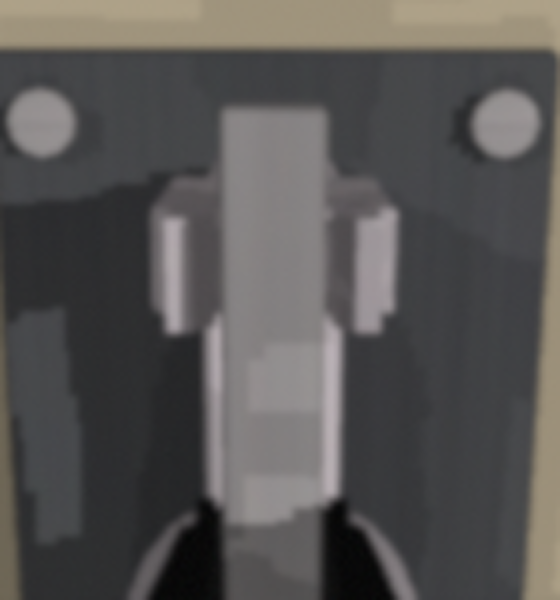

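View pics/s9z.png

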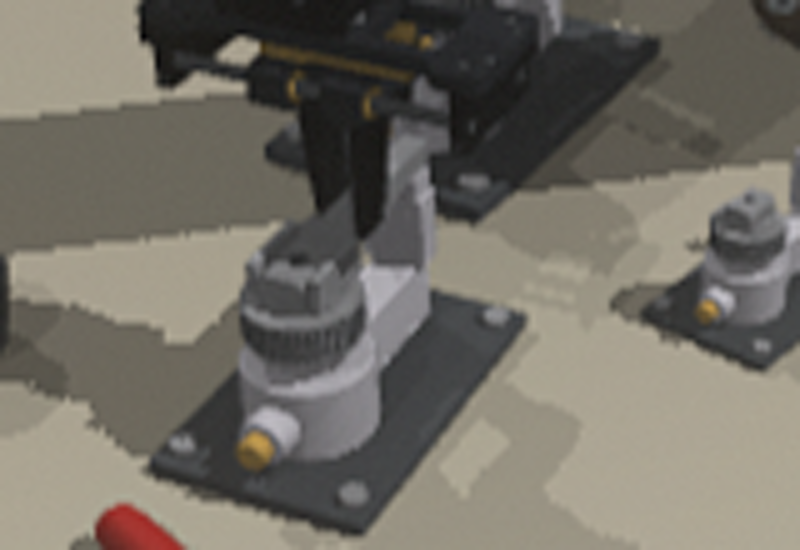

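Fork sits over the flats and the bar is centred between the lugs (275 vs 275 in the zoom). Lower the last mm and let go.

```bash
python3 -m crank '[[1,[0,0,0.001],0],[1,[0,0,0.0015],0],[1,[0,0,0.0015],0]]' 15
python3 -c "
from workcell import env;s=env.sense();print(s['contact_force'],s['tool_pos'])"
python3 -m crank '[[0,[0,0,0.0015],0],[0,[0,0,0.0015],0],[0,[0,0,0.0015],0],[0,[0,0,0.0015],0],[0,[0,0,0.0015],0]]' 15
python3 -c "
from workcell import env;s=env.sense();print(s['contact_force'],s['tool_pos'],s['finger_gap']*95)"
```

```text
clock: 11.85
tool_pos: [0.5618, -0.1336, 0.0946]
orientation: [180.0, -0.0, 92.2]
contact_force: [-0.9, -0.0, 0.3]
finger_gap: 0.143
[-0.88193877 -0.02798477  0.26121847] [ 0.56176859 -0.13364201  0.09461175]
clock: 12.35
tool_pos: [0.5618, -0.1337, 0.0933]
orientation: [180.0, -0.0, 92.2]
contact_force: [-1.6, -0.1, 0.2]
finger_gap: 0.513
[-1.5651525  -0.12603567  0.2462851 ] [ 0.56177338 -0.13368619  0.0932873 ] 48.73833771689243
```

```bash
python3 -m crank '[[0,[0,0,-0.04],0],[0,[0,0,-0.1],0],[0,[0,0,-0.13],0],[0,[0,0,-0.13],0],[0,[0,0,-0.13],0]]' 15
python3 - <<'E'
from h import *
im,cal=look("w10")
im=eyes.capture("scene");cv2.imwrite("pics/s10z.png",cv2.resize(im[150:260,170:330],None,fx=5,fy=5,interpolation=cv2.INTER_CUBIC))
E
```

```text
clock: 12.85
tool_pos: [0.5616, -0.1336, 0.1972]
orientation: [180.0, 0.0, 92.2]
contact_force: [0.1, -0.8, 0.2]
finger_gap: 0.929
tool [ 0.56158601 -0.13361771  0.1972447 ] [1.79972270e+02 7.32267314e-03 9.22013035e+01]
```

View pics/w10.png

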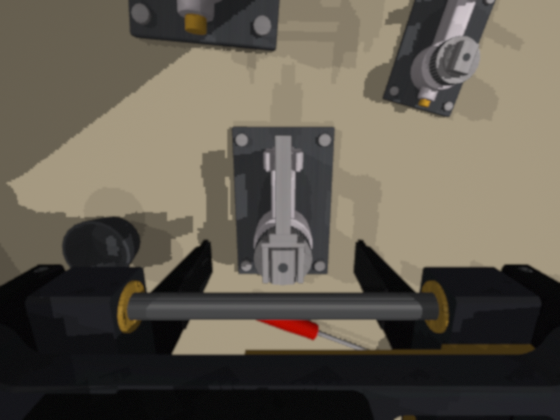

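View pics/s10z.png

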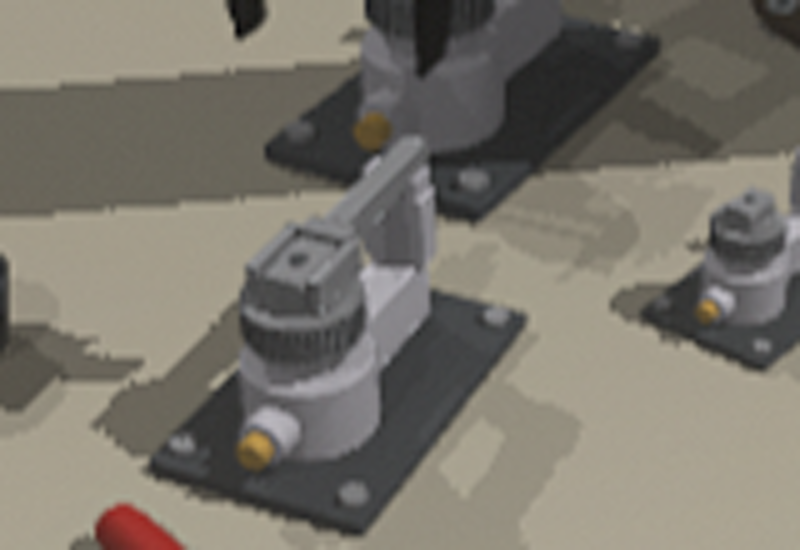

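Key is seated: fork round the head, bar between the lugs (wrist: bar end (283,137), lugs both sides; scene zoom confirms it's down on the post). Now locate the axis relative to the tool.

Run:
```python
from h import *
im,cal,t=load("w10")
b=cv2.resize(im[125:290,225:345],None,fx=4,fy=4,interpolation=cv2.INTER_CUBIC)[:600];cv2.imwrite("pics/w10z.png",b)
g=cv2.cvtColor(im,cv2.COLOR_BGR2GRAY).astype(float)
r=6;x,y=283,268;p=g[y-r:y+r+1,x-r:x+r+1];w=np.clip(np.median(p)-15-p,0,None);Y,X=np.mgrid[-r:r+1,-r:r+1]
d=(x+(w*X).sum()/w.sum(),y+(w*Y).sum()/w.sum());P=atz("wrist",d,.108,cal);a=np.radians(t[5]);e=P[:2]-t[:2]
print(d,P,"tool x,y",e@[np.cos(a),np.sin(a)],e@[np.sin(a),-np.cos(a)])
# bar tail end
for row in range(132,142): print(row,g[row,280:288].mean(),end="; ")
print([proj("wrist",hw((xx,0,.110)),cal) for xx in(-.121,-.1225)])
```

```text
(np.float64(282.6262425447316), np.float64(267.40225314777996)) [ 0.61549168 -0.13260511  0.108     ] tool x,y -0.0010586997530671002 0.05390478705931352
132 62.0; 133 62.125; 134 69.875; 135 95.375; 136 123.75; 137 135.875; 138 137.5; 139 137.75; 140 137.75; 141 137.375; [array([282.98581219, 137.75236465]), array([282.99213988, 135.915166  ])]
```

View pics/w10z.png

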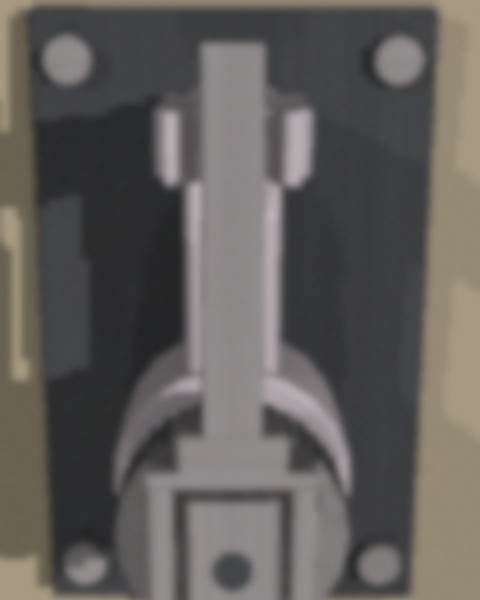

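```bash
python3 -m crank '[[0,[0,0.0669,0],-0.221],[0,[0,0.0669,0],-0.221],[0,[0,0.0669,0],-0.221],[0,[0,0.0669,0],-0.221],[0,[0,0.0669,0],-0.221],[0,[0,0.0669,0],-0.221],[0,[0,0.0669,0],-0.221]]' 15
python3 - <<'E'
from h import *
im,cal=look("w11");print(env.sense()["qpos"])
im=eyes.capture("scene");cv2.imwrite("pics/s11z.png",cv2.resize(im[110:260,150:330],None,fx=4,fy=4,interpolation=cv2.INTER_CUBIC))
E
```

```text
clock: 13.65
tool_pos: [0.615, -0.1316, 0.1963]
orientation: [-180.0, -0.1, 131.8]
contact_force: [0.5, -0.0, -0.4]
finger_gap: 1.002
tool [ 0.6149553  -0.13157028  0.19626827] [-1.79958728e+02 -8.09396415e-02  1.31804719e+02]
[-1.80923680e+01  2.94792828e+01  8.98929609e+01  7.77458336e-03
  6.06953017e+01 -1.49914511e+02]
```

View pics/w11.png

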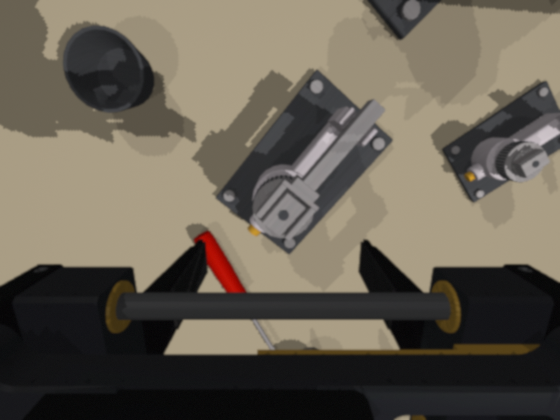

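View pics/s11z.png

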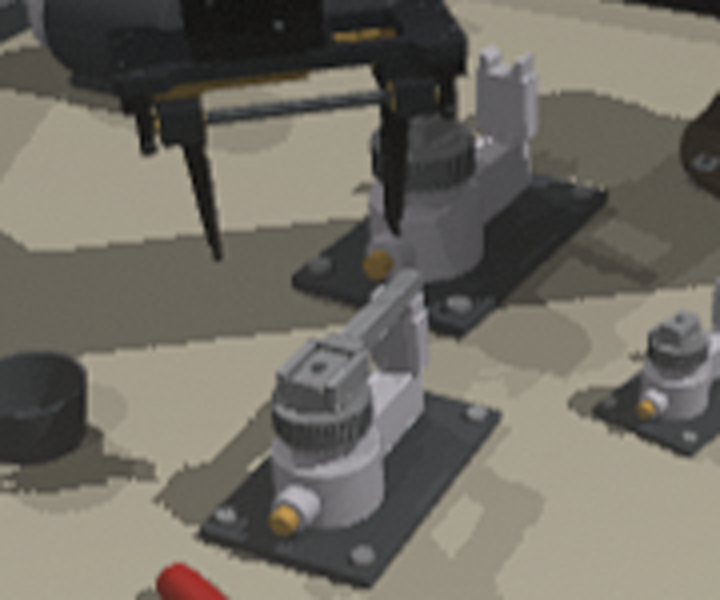

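```bash
cat >> h.py <<'E'
def dotm(n,x,y,r=6):
    im,cal,t=load(n);g=cv2.cvtColor(im,cv2.COLOR_BGR2GRAY).astype(float)
    p=g[y-r:y+r+1,x-r:x+r+1];w=np.clip(np.median(p)-15-p,0,None);Y,X=np.mgrid[-r:r+1,-r:r+1]
    d=(x+(w*X).sum()/w.sum(),y+(w*Y).sum()/w.sum());P=atz("wrist",d,.108,cal);a=np.radians(t[5]);e=P[:2]-t[:2]
    R=np.array([[np.cos(a),np.sin(a)],[np.sin(a),-np.cos(a)]]);m=R@e
    print(n,np.round(d,1),"world",P,"tool",m);return t,R,m
E
python3 - <<'E'
from h import *
A=[];B=[]
for n,x,y in(("w4",172,143),("w5",380,135),("w10",283,267),("w11",284,215)):
    t,R,m=dotm(n,x,y)
    # axis + R^T b = t + R^T m
    A.append(np.hstack([np.eye(2),R.T]));B.append(t[:2]+R.T@m)
s,*_=np.linalg.lstsq(np.vstack(A),np.hstack(B),rcond=None);print("axis",s[:2],"b",s[2:])
E
```

```text
w4 [171.5 142.3] world [ 0.61520911 -0.13292715  0.108     ] tool [-0.10586337 -0.06207063]
w5 [380.  135.3] world [ 0.61525304 -0.13251283  0.108     ] tool [ 0.09089578 -0.06834002]
w10 [282.6 267.4] world [ 0.61549168 -0.13260511  0.108     ] tool [-0.0010587   0.05390479]
w11 [283.  214.7] world [ 0.61528146 -0.13255557  0.108     ] tool [-0.00095188 -0.00041366]
axis [ 0.61512175 -0.13263756] b [-4.60407691e-05  1.92082945e-04]
```

```bash
python3 -m crank '[[0,[-0.0008,-0.0004,0.05],0],[0,[-0.0008,-0.0004,0.1],0],[0,[-0.0008,-0.0004,0.14],0],[0,[-0.0008,-0.0004,0.17],0],[0,[-0.0008,-0.0004,0.17],0],[0,[-0.0008,-0.0004,0.17],0]]' 10
python3 - <<'E'
from h import *
im,cal=look("w12");s=env.sense();print(s["qpos"],s["contact_force"],s["torque"])
im=eyes.capture("scene");cv2.imwrite("pics/s12z.png",cv2.resize(im[110:260,150:330],None,fx=4,fy=4,interpolation=cv2.INTER_CUBIC))
E
```

```text
clock: 14.35
tool_pos: [0.6156, -0.1324, 0.0617]
orientation: [-180.0, -0.0, 131.9]
contact_force: [0.0, 0.3, 0.4]
finger_gap: 1.0
tool [ 0.61562753 -0.13237428  0.06165847] [-1.79999691e+02 -7.51303400e-03  1.31933601e+02]
[-1.81444475e+01  3.85942115e+01  9.63956927e+01  5.84861171e-03
  4.49308782e+01 -1.50090020e+02] [ 0.03029869  0.20325981 -0.10319039] [0.06066179 0.07756569 0.05208982]
```

View pics/w12.png

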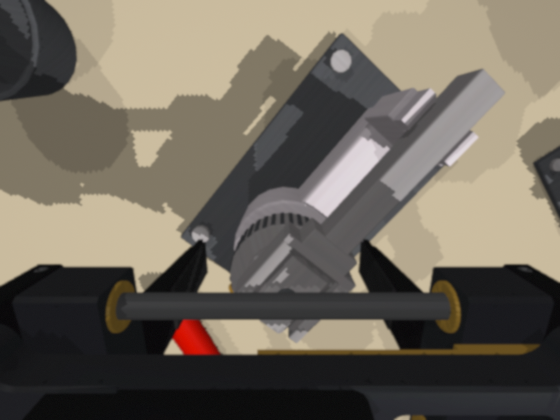

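View pics/s12z.png

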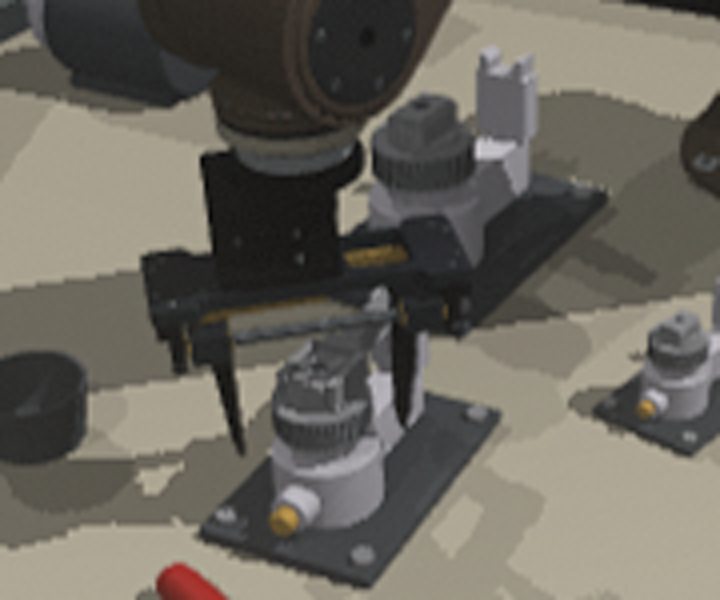

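Fingers straddle the ring, clear of the bar. Close gently first and read the side force.

```bash
python3 -m crank '[[0.3,[0,0,0.0025],0],[0.3,[0,0,0.0025],0],[0.3,[0,0,0.0025],0],[0.3,[0,0,0.0025],0],[1,[0,0,0.0025],0],[1,[0,0,0.0025],0]]' 5
python3 -c "
from workcell import env;s=env.sense();print(s['contact_force'],s['torque'],s['tool_pos'],s['orientation'][2],s['finger_gap']*95)"
python3 -m crank '[[1,[0,0,0],0],[1,[0,0,0],0],[1,[0,0,0],0]]' 5
python3 -c "
from workcell import env;s=env.sense();print(s['contact_force'],s['torque'],s['tool_pos'],s['orientation'][2],s['finger_gap']*95)"
```

```text
clock: 15.05
tool_pos: [0.6144, -0.1313, 0.0591]
orientation: [-180.0, -0.2, 132.0]
contact_force: [-3.8, 5.8, 5.1]
finger_gap: 0.636
[-3.77036922  5.75149772  5.05322167] [ 0.91903846  0.69181258 -0.08105084] [ 0.61435039 -0.13130442  0.05914872] 131.95778794202036 60.43908793963426
clock: 15.35
tool_pos: [0.6144, -0.1313, 0.0592]
orientation: [-180.0, -0.2, 132.0]
contact_force: [-5.4, 5.5, 4.4]
finger_gap: 0.632
[-5.39845286  5.53708565  4.39172744] [ 0.95130919  0.80731731 -0.10913345] [ 0.61437134 -0.13130798  0.05916849] 131.976121596867 60.05570799112931
```

Side force 7.7 N along tool +x: tool sits off-centre to −x. Shift to relieve it.

```bash
python3 -m crank '[[1,[0.001,0,0],0],[1,[0.0018,0,0],0],[1,[0.0018,0,0],0]]' 5
python3 -c "
from workcell import env;s=env.sense();print(s['contact_force'],s['torque'],s['tool_pos'],s['orientation'],s['finger_gap']*95)"
```

```text
clock: 15.65
tool_pos: [0.6144, -0.1312, 0.0592]
orientation: [180.0, -0.0, 132.0]
contact_force: [-0.8, 1.3, 0.0]
finger_gap: 0.633
[-0.75006824  1.25723302  0.04279092] [ 0.34382231  0.30234171 -0.03239515] [ 0.61440052 -0.13117041  0.05923249] [ 1.79997164e+02 -7.77626743e-03  1.31977586e+02] 60.13909184421669
```

```bash
cat > st.py <<'E'
from workcell import env
import numpy as np
s=env.sense();print('F',np.round(s['contact_force'],2),'T',np.round(s['torque'],3),'yaw',round(s['orientation'][2],2),'pos',np.round(s['tool_pos'],4),'t',round(s['clock'],2))
E
python3 -m crank '[[1,[0.0004,0,0],0],[1,[0.0004,0,0],0],[1,[0.0004,0,0],0]]' 45; python3 st.py
python3 -m crank '[[1,[0,0,0],0.01],[1,[0,0,0],0.022],[1,[0,0,0],0.033],[1,[0,0,0],0.044],[1,[0,0,0],0.0556],[1,[0,0,0],0.0556],[1,[0,0,0],0.0556]]' 45; python3 st.py
```

```text
clock: 15.95
tool_pos: [0.6143, -0.1311, 0.0593]
orientation: [180.0, 0.0, 132.0]
contact_force: [-0.3, 1.1, -0.2]
finger_gap: 0.624
F [-0.31  1.05 -0.24] T [-0.008  0.109 -0.127] yaw 131.97 pos [ 0.6143 -0.1311  0.0593] t 15.95
clock: 16.65
tool_pos: [0.6144, -0.1313, 0.0592]
orientation: [180.0, 0.0, 122.0]
contact_force: [1.9, -2.7, -2.3]
finger_gap: 0.626
F [ 1.91 -2.7  -2.33] T [-0.123 -0.142  0.181] yaw 122.04 pos [ 0.6144 -0.1313  0.0592] t 16.65
```

```bash
python3 -m crank '[[1,[0,0,0],0.01],[1,[0,0,0],0.022],[1,[0,0,0],0.033],[1,[0,0,0],0.044],[1,[0,0,0],0.044],[1,[0,0,0],0.044]]' 45; python3 st.py
python3 -m crank '[[1,[0,0,0],0.01],[1,[0,0,0],0.017],[1,[0,0,0],0.017]]' 45; python3 st.py
```

```text
clock: 17.25
tool_pos: [0.6145, -0.1313, 0.0592]
orientation: [180.0, 0.0, 114.1]
contact_force: [3.3, -3.4, -2.9]
finger_gap: 0.623
F [ 3.33 -3.4  -2.86] T [-0.493 -0.336  0.18 ] yaw 114.14 pos [ 0.6145 -0.1313  0.0592] t 17.25
clock: 17.55
tool_pos: [0.6145, -0.1313, 0.0592]
orientation: [180.0, 0.0, 111.0]
contact_force: [2.8, -4.3, -3.2]
finger_gap: 0.622
F [ 2.82 -4.29 -3.2 ] T [-0.514 -0.322  0.232] yaw 111.02 pos [ 0.6145 -0.1313  0.0592] t 17.55
```

Run:
```python
from h import *
im=eyes.capture("scene");cv2.imwrite("pics/s13z.png",cv2.resize(im[110:260,150:330],None,fx=4,fy=4,interpolation=cv2.INTER_CUBIC))
look("w13")
```

```text
tool [ 0.61452084 -0.13133655  0.05926324] [1.79969504e+02 3.86514629e-02 1.11060161e+02]
```

View pics/w13.png

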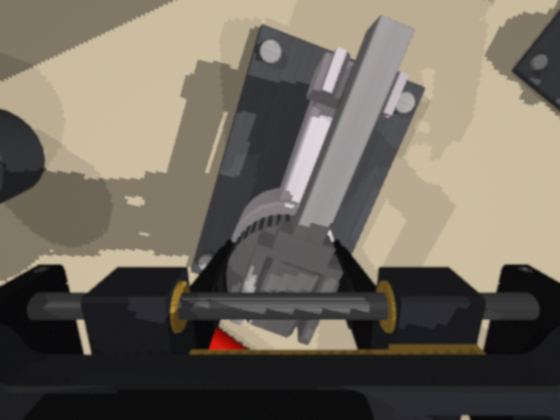

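```bash
python3 -m crank '[[1,[-0.001,0,0],0.008],[1,[-0.001,0,0],0.017],[1,[-0.001,0,0],0.017]]' 45; python3 st.py
python3 -m crank '[[1,[0,0,0],0.006],[1,[0,0,0],0.011],[1,[0,0,0],0.011]]' 45; python3 st.py
python3 -m crank '[[1,[0,0,0],0.006],[1,[0,0,0],0.011],[1,[0,0,0],0.011]]' 45; python3 st.py
```

```text
clock: 17.95
tool_pos: [0.6145, -0.1315, 0.0592]
orientation: [180.0, -0.0, 107.9]
contact_force: [2.3, 0.5, -3.2]
finger_gap: 0.62
F [ 2.3   0.45 -3.21] T [ 0.369 -0.268  0.222] yaw 107.87 pos [ 0.6145 -0.1315  0.0592] t 17.95
clock: 18.25
tool_pos: [0.6145, -0.1315, 0.0592]
orientation: [180.0, -0.0, 105.9]
contact_force: [2.4, 2.0, -1.4]
finger_gap: 0.624
F [ 2.45  1.97 -1.44] T [ 0.629 -0.351  0.205] yaw 105.91 pos [ 0.6145 -0.1315  0.0592] t 18.25
clock: 18.55
tool_pos: [0.6145, -0.1316, 0.0592]
orientation: [180.0, -0.0, 103.9]
contact_force: [2.5, 2.3, -1.9]
finger_gap: 0.624
F [ 2.5   2.26 -1.93] T [ 0.837 -0.327  0.238] yaw 103.92 pos [ 0.6145 -0.1316  0.0592] t 18.55
```

```bash
python3 -m crank '[[1,[0,0,0],0.006],[1,[0,0,0],0.011],[1,[0,0,0],0.011]]' 45; python3 st.py
python3 -m crank '[[1,[0,0,0],0.006],[1,[0,0,0],0.011],[1,[0,0,0],0.011]]' 45; python3 st.py
```

```text
clock: 18.85
tool_pos: [0.6145, -0.1316, 0.0592]
orientation: [180.0, -0.0, 101.9]
contact_force: [2.8, 3.0, -2.6]
finger_gap: 0.625
F [ 2.78  3.02 -2.62] T [ 0.965 -0.349  0.23 ] yaw 101.94 pos [ 0.6145 -0.1316  0.0592] t 18.85
clock: 19.15
tool_pos: [0.6145, -0.1316, 0.0592]
orientation: [-180.0, -0.0, 100.0]
contact_force: [3.0, 3.6, -2.4]
finger_gap: 0.624
F [ 3.02  3.61 -2.4 ] T [ 1.056 -0.443  0.19 ] yaw 99.97 pos [ 0.6145 -0.1316  0.0592] t 19.15
```

```bash
python3 -m crank '[[1,[0.0005,0.0007,0],0.006],[1,[0.0005,0.0007,0],0.011],[1,[0.0005,0.0007,0],0.011]]' 45; python3 st.py
python3 -m crank '[[1,[0,0,0],0.006],[1,[0,0,0],0.011],[1,[0,0,0],0.011]]' 45; python3 st.py
```

```text
clock: 19.45
tool_pos: [0.6147, -0.1315, 0.0592]
orientation: [-180.0, 0.0, 98.0]
contact_force: [-0.4, -1.7, -0.7]
finger_gap: 0.623
F [-0.43 -1.7  -0.68] T [0.206 0.223 0.255] yaw 97.98 pos [ 0.6147 -0.1315  0.0592] t 19.45
clock: 19.75
tool_pos: [0.6147, -0.1315, 0.0592]
orientation: [-180.0, 0.0, 96.0]
contact_force: [-2.6, -2.6, -1.6]
finger_gap: 0.622
F [-2.63 -2.58 -1.58] T [-0.182  0.508  0.224] yaw 96.0 pos [ 0.6147 -0.1315  0.0592] t 19.75
```

```bash
python3 -m crank '[[1,[0,0,0],0.006],[1,[0,0,0],0.011],[1,[0,0,0],0.011]]' 45; python3 st.py
python3 -m crank '[[1,[0,0,0],0.006],[1,[0,0,0],0.011],[1,[0,0,0],0.011]]' 45; python3 st.py
```

```text
clock: 20.05
tool_pos: [0.6148, -0.1315, 0.0592]
orientation: [-180.0, 0.0, 94.0]
contact_force: [-3.0, -3.6, -2.8]
finger_gap: 0.626
F [-3.05 -3.6  -2.85] T [-0.512  0.698  0.196] yaw 94.0 pos [ 0.6148 -0.1315  0.0592] t 20.05
clock: 20.35
tool_pos: [0.6148, -0.1315, 0.0592]
orientation: [-180.0, 0.0, 92.0]
contact_force: [-3.9, -4.3, -1.0]
finger_gap: 0.624
F [-3.88 -4.29 -0.95] T [-0.509  0.606  0.164] yaw 92.02 pos [ 0.6148 -0.1315  0.0592] t 20.35
```

```bash
python3 -m crank '[[1,[-0.0005,-0.0004,0],0.006],[1,[-0.0005,-0.0004,0],0.011],[1,[-0.0005,-0.0004,0],0.011]]' 45; python3 st.py
python3 -m crank '[[1,[0,0,0],0.006],[1,[0,0,0],0.011],[1,[0,0,0],0.011]]' 45; python3 st.py
```

```text
clock: 20.65
tool_pos: [0.6147, -0.1316, 0.0592]
orientation: [180.0, -0.0, 90.1]
contact_force: [-1.8, -1.9, -2.5]
finger_gap: 0.628
F [-1.77 -1.89 -2.5 ] T [-0.046  0.329  0.206] yaw 90.05 pos [ 0.6147 -0.1316  0.0592] t 20.65
clock: 20.95
tool_pos: [0.6147, -0.1316, 0.0592]
orientation: [180.0, -0.0, 88.1]
contact_force: [-1.2, -1.0, -2.9]
finger_gap: 0.623
F [-1.21 -1.04 -2.9 ] T [0.051 0.288 0.201] yaw 88.08 pos [ 0.6147 -0.1316  0.0592] t 20.95
```

```bash
python3 -m crank '[[1,[0,0,0],0.006],[1,[0,0,0],0.011],[1,[0,0,0],0.011]]' 45; python3 st.py
python3 - <<'E'
from h import *
look("w14")
E
```

```text
clock: 21.25
tool_pos: [0.6147, -0.1316, 0.0592]
orientation: [180.0, -0.0, 86.1]
contact_force: [-1.2, -0.5, -3.0]
finger_gap: 0.623
F [-1.17 -0.5  -2.99] T [0.125 0.23  0.205] yaw 86.1 pos [ 0.6147 -0.1316  0.0592] t 21.25
tool [ 0.61473121 -0.1316451   0.05923053] [ 1.79995024e+02 -6.61797054e-03  8.61020193e+01]
```

View pics/w14.png

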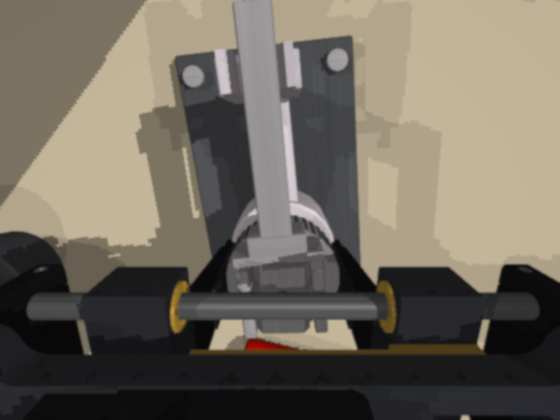

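Bar still lies between the lugs, bearing to one side as expected. Continue.

```bash
python3 -m crank '[[1,[0,0,0],0.006],[1,[0,0,0],0.011],[1,[0,0,0],0.011]]' 45; python3 st.py
python3 -m crank '[[1,[0,0,0],0.006],[1,[0,0,0],0.011],[1,[0,0,0],0.011]]' 45; python3 st.py
```

```text
clock: 21.6
tool_pos: [0.6147, -0.1316, 0.0592]
orientation: [180.0, -0.0, 84.1]
contact_force: [-1.9, -0.5, -3.2]
finger_gap: 0.624
F [-1.9  -0.5  -3.23] T [0.106 0.116 0.214] yaw 84.12 pos [ 0.6147 -0.1316  0.0592] t 21.6
clock: 21.9
tool_pos: [0.6147, -0.1316, 0.0592]
orientation: [180.0, -0.0, 82.1]
contact_force: [-1.2, -1.2, -3.9]
finger_gap: 0.628
F [-1.19 -1.15 -3.87] T [0.062 0.14  0.226] yaw 82.14 pos [ 0.6147 -0.1316  0.0592] t 21.9
```

```bash
python3 -m crank '[[1,[0,0,0],0.006],[1,[0,0,0],0.011],[1,[0,0,0],0.011]]' 45; python3 st.py
python3 -m crank '[[1,[0,0,0],0.006],[1,[0,0,0],0.011],[1,[0,0,0],0.011]]' 45; python3 st.py
```

```text
clock: 22.2
tool_pos: [0.6147, -0.1317, 0.0592]
orientation: [180.0, -0.0, 80.2]
contact_force: [-2.0, -1.4, -4.2]
finger_gap: 0.626
F [-2.02 -1.43 -4.24] T [0.057 0.103 0.227] yaw 80.16 pos [ 0.6147 -0.1317  0.0592] t 22.2
clock: 22.5
tool_pos: [0.6147, -0.1317, 0.0592]
orientation: [180.0, -0.0, 78.2]
contact_force: [-1.1, -1.5, -4.6]
finger_gap: 0.623
F [-1.08 -1.48 -4.55] T [-0.061  0.08   0.177] yaw 78.18 pos [ 0.6147 -0.1317  0.0592] t 22.5
```

```bash
python3 -m crank '[[1,[0,0,0],0.006],[1,[0,0,0],0.011],[1,[0,0,0],0.011]]' 45; python3 st.py
```

```text
clock: 22.8
tool_pos: [0.6147, -0.1316, 0.0592]
orientation: [180.0, -0.0, 76.2]
contact_force: [-1.4, -1.6, -4.2]
finger_gap: 0.624
F [-1.44 -1.56 -4.21] T [-0.07   0.106  0.211] yaw 76.21 pos [ 0.6147 -0.1316  0.0592] t 22.8
```

```bash
python3 -m crank '[[1,[0,0,0],0.006],[1,[0,0,0],0.011],[1,[0,0,0],0.011]]' 45; python3 st.py
python3 -m crank '[[1,[0,0,0],0.006],[1,[0,0,0],0.011],[1,[0,0,0],0.011]]' 45; python3 st.py
```

```text
clock: 23.1
tool_pos: [0.6147, -0.1317, 0.0592]
orientation: [180.0, -0.0, 74.2]
contact_force: [-0.7, -2.2, -3.8]
finger_gap: 0.623
F [-0.7  -2.22 -3.84] T [-0.163  0.111  0.238] yaw 74.23 pos [ 0.6147 -0.1317  0.0592] t 23.1
clock: 23.4
tool_pos: [0.6147, -0.1317, 0.0592]
orientation: [180.0, -0.0, 72.2]
contact_force: [-1.4, -2.0, -4.3]
finger_gap: 0.627
F [-1.42 -2.03 -4.27] T [-0.243  0.101  0.21 ] yaw 72.25 pos [ 0.6147 -0.1317  0.0592] t 23.4
```

```bash
python3 -m crank '[[1,[0,0,0],0.006],[1,[0,0,0],0.011],[1,[0,0,0],0.011]]' 45; python3 st.py
python3 -m crank '[[1,[0,0,0],0.006],[1,[0,0,0],0.011],[1,[0,0,0],0.011]]' 45; python3 st.py
```

```text
clock: 23.7
tool_pos: [0.6147, -0.1317, 0.0593]
orientation: [180.0, 0.0, 70.3]
contact_force: [-0.7, -3.2, -4.2]
finger_gap: 0.626
F [-0.66 -3.25 -4.2 ] T [-0.37   0.093  0.243] yaw 70.27 pos [ 0.6147 -0.1317  0.0593] t 23.7
clock: 24.0
tool_pos: [0.6147, -0.1317, 0.0592]
orientation: [180.0, 0.0, 68.3]
contact_force: [-0.7, -3.3, -4.7]
finger_gap: 0.627
F [-0.74 -3.34 -4.67] T [-0.459  0.076  0.404] yaw 68.3 pos [ 0.6147 -0.1317  0.0592] t 24.0
```

Torque climbing (0.40): stop reached. Nip up in 1–1.5° steps.

```bash
python3 -m crank '[[1,[0,0,0],0.004],[1,[0,0,0],0.008],[1,[0,0,0],0.008],[1,[0,0,0],0.008]]' 45; python3 st.py
```

```text
clock: 24.4
tool_pos: [0.6147, -0.1317, 0.0592]
orientation: [-180.0, 0.0, 66.9]
contact_force: [-1.2, -4.1, -4.4]
finger_gap: 0.622
F [-1.17 -4.08 -4.39] T [-0.619  0.173  0.533] yaw 66.91 pos [ 0.6147 -0.1317  0.0592] t 24.4
```

```bash
python3 -m crank '[[1,[0,0,0],0.004],[1,[0,0,0],0.008],[1,[0,0,0],0.008],[1,[0,0,0],0.008]]' 45; python3 st.py
```

```text
clock: 24.8
tool_pos: [0.6147, -0.1317, 0.0593]
orientation: [180.0, 0.0, 65.5]
contact_force: [-0.9, -4.6, -4.8]
finger_gap: 0.622
F [-0.9  -4.63 -4.8 ] T [-0.743  0.178  0.75 ] yaw 65.46 pos [ 0.6147 -0.1317  0.0593] t 24.8
```

```bash
python3 -m crank '[[1,[0,0,0],0],[1,[0,0,0],0],[1,[0,0,0],0]]' 45; python3 st.py
python3 -c "
from workcell import env,eyes
for i in range(5):
    eyes.capture('top');print(round(env.sense()['torque'][2],3))"
```

```text
clock: 25.1
tool_pos: [0.6147, -0.1317, 0.0592]
orientation: [-180.0, 0.0, 65.5]
contact_force: [-1.1, -4.8, -4.6]
finger_gap: 0.624
F [-1.14 -4.82 -4.57] T [-0.667  0.176  0.654] yaw 65.46 pos [ 0.6147 -0.1317  0.0592] t 25.1
0.689
0.705
0.688
0.701
0.694
```

```bash
python3 -m crank '[[1,[0,0,0],0.0015],[1,[0,0,0],0.0025],[1,[0,0,0],0.0025],[1,[0,0,0],0.0025],[1,[0,0,0],0.0025]]' 45; python3 st.py
python3 -c "
from workcell import env,eyes
for i in range(5):
    eyes.capture('top');print(round(env.sense()['torque'][2],3))"
```

```text
clock: 25.85
tool_pos: [0.6147, -0.1317, 0.0593]
orientation: [180.0, 0.0, 65.0]
contact_force: [-1.3, -4.8, -4.6]
finger_gap: 0.624
F [-1.33 -4.8  -4.6 ] T [-0.644  0.138  0.719] yaw 65.02 pos [ 0.6147 -0.1317  0.0593] t 25.85
0.715
0.781
0.708
0.693
0.768
```

Averaged 0.73 N m held — right in the range. Let go.

```bash
python3 -m crank '[[0,[0,0,0],0],[0,[0,0,0],0],[0,[0,0,0],0],[0,[0,0,0],0],[0,[0,0,0],0],[0,[0,0,0],0]]' 10; python3 st.py
python3 -m crank '[[0,[0,0,-0.05],0],[0,[0,0,-0.1],0],[0,[0,0,-0.16],0],[0,[0,0,-0.18],0],[0,[0,0,-0.18],0],[0,[0,0,-0.18],0]]' 10; python3 st.py
python3 - <<'E'
from h import *
im,cal=look("w15")
dotm("w15",283,215)
im=eyes.capture("scene");cv2.imwrite("pics/s15z.png",cv2.resize(im[150:260,170:330],None,fx=5,fy=5,interpolation=cv2.INTER_CUBIC))
E
```

```text
clock: 26.7
tool_pos: [0.6147, -0.1316, 0.0593]
orientation: [-180.0, -0.0, 65.0]
contact_force: [0.1, -0.1, -0.9]
finger_gap: 0.992
F [ 0.06 -0.06 -0.91] T [-0.028  0.017 -0.001] yaw 65.0 pos [ 0.6147 -0.1316  0.0593] t 26.7
clock: 27.3
tool_pos: [0.6143, -0.1315, 0.2026]
orientation: [-180.0, -0.0, 65.0]
contact_force: [-0.4, 0.1, -0.6]
finger_gap: 0.999
F [-0.4   0.14 -0.62] T [-0.031 -0.035  0.054] yaw 65.0 pos [ 0.6143 -0.1315  0.2026] t 27.3
tool [ 0.61432499 -0.13154796  0.20256818] [-1.79963793e+02 -2.53836467e-03  6.49965248e+01]
w15 [282.4 213.4] world [ 0.6154102  -0.13274869  0.108     ] tool [-0.00062951  0.00149102]
```

View pics/w15.png

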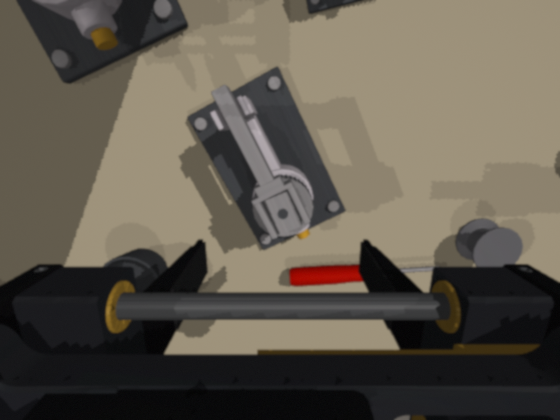

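View pics/s15z.png

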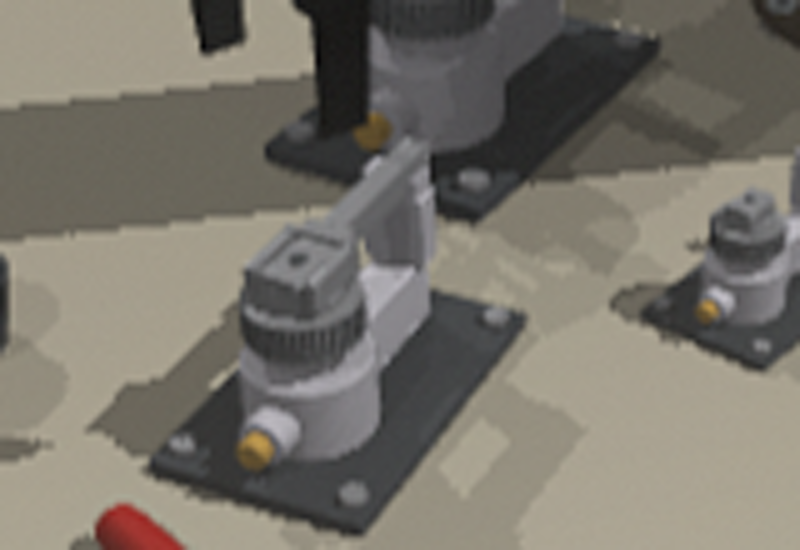

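Key still seated (wrist: head at (283,213), bar between lugs near (220,105)); nothing else moved, gripper is clear. Hand in.

```bash
python3 -c "
from workcell import ticket;print(ticket.finish_job())"
```

```text
the job is handed in; nothing more can be done
None
```

The lock ring is nipped up at about 0.73 N m, the key is still seated, and I handed the job in at about 27 s of the 61 s allowed. No verdict came back.

**Seating the key:** I picked the medium housing by its plate size. I then lowered the fork over the flats, with the bar centred between the lugs, and let go.

**Turning the ring:** I turned it clockwise 67° in one grip. The drag stayed near 0.22 N m until the torque rose at the stop, at about 62–63° of turn. I stepped it up and held it there; the five readings ranged from 0.69 to 0.78 N m. Then I opened the jaws.

**Last checks:**
- **Key:** the pictures after letting go show it flat on the collar, with its bar between the lugs.
- **Barrel:** its centre dot moved less than 0.5 mm. I did not measure the setting mark itself; the key holds the barrel to within its play.
- **Bench:** I saw no bystander shifted in the pictures, but did not measure each one.
- **Gripper:** it was clear at the end, reading no force beyond noise.

**What disagreed:** the held key appeared about 0.8 mm to one side in the wrist camera, while views of the housing showed no such offset. The first light grip on the ring also pushed sideways with about 8 N. I corrected it by feel, and side force stayed at about 6 N or less while turning.

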